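# Uncap and book in a valve manifold

### The arm

A 7-joint arm with a two-finger parallel gripper is mounted at the origin on the work surface. World frame = base frame: x ahead of the robot, y to its left, z up, the work surface at z = 0. Lengths are in mm, angles in rad, forces in N, time in s.
With the tool pointing down it reaches from about 400 to 875 mm from the base axis. Payload 4.4 kg.
Tool frame: the origin (TCP) lies on the centre line of the jaws, within the pads' length; the fingertips stand 19 mm ahead of it and the grasp point (between the pads) is the TCP; z points along the fingers, y is the line along which they close (so a half turn about z gives the same grasp; the last joint's range is limited). The gripper opens to 85 mm and grips with 20 to 120 N. Pads are 22 mm wide; open, the fingers measure 114 mm over their backs; the gripper's body (76 mm by 85 mm) begins 54 mm behind the grasp point. The pads swing forward as they close: fully open they stand 13 mm farther back than shut.
Start: joints at [1.209, 0.628, 0.038, 1.517, -0.027, 0.996, -0.02], TCP at [189.505, -621.776, 250.313] pointing down, gripper open.
Joint ranges: [-3.06, 3.06], [-0.37, 2.12], [-1.25, 1.32], [0.18, 2.47], [-1.1, 4.24], [0.23, 1.98], [-2.94, 2.94]. Speed limits (rad/s): [2.57, 2.57, 3.14, 3.14, 3.14, 3.14, 3.14].

### API

Orientations are given as [roll, pitch, yaw] about the fixed x, y, z axes, in that order (R = Rz(yaw) Ry(pitch) Rx(roll)).
In Python, from cell import ctrl, viewer, silhouettes gives the robot as it stands.
- The arm moves only by the shell command python3 -m creep 'ROWS'. ROWS is JSON, a list of rows, each an object with "jaw": the gripper command: -1 is shut, 1 is fully open, values between are in proportion; "xyz": the shift along the tool's x, y, z in mm, a list of three; "angular": the turn, a rotation vector about the tool's x, y, z in rad, a list of three. In form: [{"jaw": jaw, "xyz": [tx, ty, tz], "angular": [rx, ry, rz]}, ...]. A call has 1 to 12 rows; each row is the pose to reach, as a shift and turn from the pose commanded when the call began, along the tool's axes at that moment; what a row does not reach only later rows make up. A row lasts 1/8 s, in which the tool goes at most 62.5 mm and 10.7 degrees, less where a joint would pass 70% of its speed; a pose out of reach is approached as far as the arm can. A call with a gripper value outside its range is refused whole. The fingers move at their own pace and stop on an object; the grip force is fixed at half the most. Time passes only in rows, so rows that repeat a pose let the fingers close. It gives the time, the measured TCP pose, the force, the opening and the grip force at its end, in the units of the state.
- ctrl.read_state(): the state, without advancing time (a new reading comes with each control period).
- viewer.get_image(name): name is "scene" or "top"; returns (picture, depth): 420x560x3 uint8, red, green, blue; 420x560 float32, mm along the optical axis (not along the pixel's ray), 0 where there is no reading.
- viewer.camera_model(name): a dict with "fx", "fy", "cx", "cy" (pixels), "T" (4x4, takes a point from camera to world coordinates). Camera axes: x right, y down, z forward; pixel columns grow to the right and rows downward; lengths in mm; the calibration is good to about 2 mm. A picture is of the moment at which its call begins. camera_model takes no time and is no camera call.
- ctrl.finish_job(): hands the job in; it is judged then, once.
Trained networks look in the newest picture that a camera, given by its name, has taken for a name from the list of things; names that differ only in an ending like _2 or _b are one class to them, and where a whole thing is asked for, a point or a joint stands for the part that bears it (a point fixed in the world has none). Each returns a list of dicts, best first, with "score" (0 to 1); they miss things now and then, are a little off and sometimes report something else, mostly with a low value. They report only what shows in the picture. A call takes as long as a camera call. They do not tell look-alikes from the thing itself.
- silhouettes(camera, target): "pixels" (420x560 bool, what is visible of it) and "xy" ([column, row] in pixels, amid what is visible of it).
The state is a dict: "clock": time; "qpos": joint angles; "qd": joint speeds; "tau": joint torques, N m; "eef_pos": TCP position; "tool_rot": TCP orientation; "force": force on the tool from outside, world axes, zero at the start; "torque": the same for the moment, N m; "width": finger opening in mm; "gripper_force": force on a finger pad.
Only numpy, scipy, OpenCV 4.12 (cv2) and the standard library are available. Lean on these libraries where they do the work, as an engineer would, in place of code of your own. Each camera call takes 0.05 s, during which the arm holds its last target. There are 200 camera calls.

### The job

Get the spare valve manifold ready for issue: with the fork puller, never with the fingers, pull the snug red transit cap off every port that has one, and leave the caps in the shallow blue tray. Stand the puller back upright on its small square rubber pad; once all the caps are in the tray, aim the hand scanner squarely at the barcode label from about 8 cm and hold it steady on it for 2 seconds, then lay the scanner back lengthwise on the middle of its larger rubber mat. Leave the motor and the carton alone.

Things in the scene. Friction and masses are not known exactly. Their poses are not given: they have to be found in the camera images.
- manifold: Fixed aluminium valve manifold, origin under its middle: block 90 (x) x 320 (y) x 60 mm high. Four brass port nipples stand in a row along y through its middle, 80 mm apart; black solenoid coils on its +x side reach to x = 75 mm, lower than the block's top. A grey plate slopes down at 45 degrees from its -y end and bears the label.
- label (a point): Centre of the white barcode label (56 x 46 mm) on the manifold's sloped end plate, 31 mm above the table. Axes of this point: x is the label's outward normal (45 degrees up, away from the block), y is the manifold's x.
- port0 (a point): Foot of port nipple 0, on the top of the manifold's block, 60 mm above the table; axes are the manifold's. The nipple is 26 mm in diameter and 38 mm high, bare if it has no cap. cap0, if present, starts pressed on this port, its skirt resting on the block.
- port1 (a point): Foot of port nipple 1, on the top of the manifold's block, 60 mm above the table; axes are the manifold's. The nipple is 26 mm in diameter and 38 mm high, bare if it has no cap. cap1, if present, starts pressed on this port, its skirt resting on the block.
- port2 (a point): Foot of port nipple 2, on the top of the manifold's block, 60 mm above the table; axes are the manifold's. The nipple is 26 mm in diameter and 38 mm high, bare if it has no cap. cap2, if present, starts pressed on this port, its skirt resting on the block.
- port3 (a point): Foot of port nipple 3, on the top of the manifold's block, 60 mm above the table; axes are the manifold's. The nipple is 26 mm in diameter and 38 mm high, bare if it has no cap. cap3, if present, starts pressed on this port, its skirt resting on the block.
- cap0_mid (a point): Centre of red cap 0 (None if absent): 60 mm high, 45 g, z up. Hollow skirt 40 mm high, 43 mm across; brim 66 mm across, 6 mm thick, its underside 10 mm above this point; round top 40 mm across, 14 mm high. Spring balls hold it on its port: a pull of 6 to 14 N straight up frees it, within 18 mm of travel; it clears the nipple after 38 mm.
- cap1_mid (a point): Centre of red cap 1 (None if absent): 60 mm high, 45 g, z up. Hollow skirt 40 mm high, 43 mm across; brim 66 mm across, 6 mm thick, its underside 10 mm above this point; round top 40 mm across, 14 mm high. Spring balls hold it on its port: a pull of 6 to 14 N straight up frees it, within 18 mm of travel; it clears the nipple after 38 mm.
- cap2_mid (a point): Centre of red cap 2 (None if absent): 60 mm high, 45 g, z up. Hollow skirt 40 mm high, 43 mm across; brim 66 mm across, 6 mm thick, its underside 10 mm above this point; round top 40 mm across, 14 mm high. Spring balls hold it on its port: a pull of 6 to 14 N straight up frees it, within 18 mm of travel; it clears the nipple after 38 mm.
- cap3_mid (a point): Centre of red cap 3 (None if absent): 60 mm high, 45 g, z up. Hollow skirt 40 mm high, 43 mm across; brim 66 mm across, 6 mm thick, its underside 10 mm above this point; round top 40 mm across, 14 mm high. Spring balls hold it on its port: a pull of 6 to 14 N straight up frees it, within 18 mm of travel; it clears the nipple after 38 mm.
- puller_grip (a point): Centre of the puller's yellow handle, 60 x 22 x 40 mm (x, y, z), straight above the middle of its fork and 88 mm above its underside. The puller weighs 0.25 kg and is 108 mm high; x points to the fork's open end.
- puller_fork (a point): Middle of the puller's fork slot at the tines' upper face, 82 mm under the handle's centre; x points out of the open end. Tines 6 mm thick, from x = -48 to 34 mm; slot 50 mm wide, fork 72 mm over all. Nubs 4 mm high at x = 29 to 34 mm keep a brim from sliding off. A riser stands at x = -48 to -40 mm, a bridge is 54 mm above. A pulled cap rides on the tines by its brim.
- puller_pad_top (a point): Centre of the top of the puller's fixed black rubber pad, 120 x 110 mm, 4 mm thick; the puller starts standing on it.
- scanner_mid (a point): Centre of the hand scanner (half-way up): black bar body 40 wide, 34 high, from x = -75 to 60 mm of this point; orange head 44 mm wide at the +x end, reaching x = 98 mm and from 8 mm under to 38 mm over this point. 0.2 kg. Starts lying on its mat, z up, head towards +y of the world; may be knocked aside.
- beam (a point): Middle of the window on the scanner's head, 86 mm ahead of the scanner's centre and 4 mm above it; its x axis is the beam, which points forward and 45 degrees down when the scanner is level; y is the scanner's y.
- scanner_mat_top (a point): Centre of the top of the scanner's fixed black rubber mat, 230 (its x) x 120 mm, 2 mm thick.
- tray_floor (a point): Centre of the inner floor of the shallow blue tray: 200 x 200 mm outside, walls 4 mm thick and 14 mm above this floor, floor 4 mm thick; axes along its sides; loose, 0.7 kg, may be knocked aside.
- motor: Bystander: dark electric motor lying on its foot, about 160 x 110 x 122 mm.
- carton: Bystander: small cardboard carton, 90 x 150 x 50 mm.
There are look-alikes about, which are no part of the job. What is shaped like the part that bears puller_pad_top but brown is not meant.

How it is judged (in metres and radians):
On the way, in this order (a step that is already met when the one before it is completed fails the run):
1. every cap that was there is off its port and lies in the blue tray (x of cap0_mid in the frame of tray_floor between -0.095 and 0.095 m and y of cap0_mid in the frame of tray_floor between -0.095 and 0.095 m and z of cap0_mid in the frame of tray_floor between -0.05 and 0.05 m and x of cap1_mid in the frame of tray_floor between -0.095 and 0.095 m and y of cap1_mid in the frame of tray_floor between -0.095 and 0.095 m and z of cap1_mid in the frame of tray_floor between -0.05 and 0.05 m and x of cap2_mid in the frame of tray_floor between -0.095 and 0.095 m and y of cap2_mid in the frame of tray_floor between -0.095 and 0.095 m and z of cap2_mid in the frame of tray_floor between -0.05 and 0.05 m and x of cap3_mid in the frame of tray_floor between -0.095 and 0.095 m and y of cap3_mid in the frame of tray_floor between -0.095 and 0.095 m and z of cap3_mid in the frame of tray_floor between -0.05 and 0.05 m), for 0.3 s.
2. the scanner's beam rests on the barcode label: label 4 to 13 cm in front of the window, within 18 mm of the beam's line, beam within 23 degrees of the label's normal, for 1 s (x of label in the frame of beam between 0.04 and 0.13 m and y of label in the frame of beam between -0.018 and 0.018 m and z of label in the frame of beam between -0.018 and 0.018 m and angle between the x axis of beam and the x axis of label, either way round below 0.4 rad), for 1 s.
At the end, for the whole second after the job is handed in: All present caps lie in the tray (centres inside its walls, under 50 mm above its floor); the puller stands upright within 45 mm of its pad's centre; the scanner lies level on its mat (centre within 50 mm along, 40 mm across, turned under 28 degrees either way round); all released (all of step 1 and horizontal distance between puller_grip and puller_pad_top below 0.045 m and angle between each of puller_grip, scanner_mid's own z axis and vertical below 0.1 rad and height (world z) of puller_grip below 0.098 m and x of scanner_mid in the frame of scanner_mat_top between -0.05 and 0.05 m and y of scanner_mid in the frame of scanner_mat_top between -0.04 and 0.04 m and height (world z) of scanner_mid below 0.03 m and angle between the x axis of scanner_mid and the x axis of scanner_mat_top, either way round below 0.5 rad); the robot touches nothing.
It fails at once if fingers touch a cap while it is on its port ((contact force between the fingers and cap0 above 1 N and distance between cap0_mid and port0 below 0.05 m) or (contact force between the fingers and cap1 above 1 N and distance between cap1_mid and port1 below 0.05 m) or (contact force between the fingers and cap2 above 1 N and distance between cap2_mid and port2 below 0.05 m) or (contact force between the fingers and cap3 above 1 N and distance between cap3_mid and port3 below 0.05 m)).
It fails at once if the motor or the carton is moved by more than 3 cm (distance of any of motor, carton from where it was at the start of the episode above 0.03 m).
Of cap0, cap1, cap2, cap3 only 2 to 4 are there at a start; the rules pass over those that are not, and their reading is None.
At some moment in a run one of tray, scanner may be knocked a few centimetres aside while the robot is not near it.
It also fails if it takes over 210 s, if anything falls off the work surface, if the arm or the gripper's body presses on something with over 40 N, if the wrist force passes 120 N, or if a joint passes its speed limit or range.

## Working session

There is one attempt and no reset: what is moved stays moved. The work goes in short steps, Python scripts to look and compute and a shell command to move; the robot and the scene stay as the last step left them, time stands still between calls to the robot, and variables do not carry over. Pictures are saved under pics/ and viewed, at most 14 in all, crops included, and the job is handed in when it is done.

```bash
ls; mkdir -p pics; python3 - <<'E'
from cell import ctrl, viewer, silhouettes
import cv2
for n in("scene","top"):
    im,d=viewer.get_image(n); cv2.imwrite(f"pics/{n}0.png",im[:,:,::-1]); 
    m=viewer.camera_model(n); print(n,m)
print(ctrl.read_state())
E
```

```text
pics
scene {'fx': 484.3251235976945, 'fy': 484.3251235976945, 'cx': 283.43101396527726, 'cy': 201.6844450624957, 'T': array([[ 1.81093523e-02,  7.69639949e-01, -6.38221278e-01,
         1.50197952e+03],
       [ 9.99724352e-01, -2.34780041e-02,  5.44491714e-05,
        -8.67225868e+01],
       [-1.49422555e-02, -6.38046340e-01, -7.69852971e-01,
         1.26915495e+03],
       [ 0.00000000e+00,  0.00000000e+00,  0.00000000e+00,
         1.00000000e+00]])}
top {'fx': 409.6887510368441, 'fy': 409.6887510368441, 'cx': 287.9860461560504, 'cy': 215.20026877044558, 'T': array([[-1.42263933e-02, -9.89367508e-01,  1.44739571e-01,
         3.20891036e+02],
       [-9.99875245e-01,  1.50698124e-02,  4.73239090e-03,
        -6.27427127e+01],
       [-6.86327198e-03, -1.44654189e-01, -9.89458469e-01,
         1.37631575e+03],
       [ 0.00000000e+00,  0.00000000e+00,  0.00000000e+00,
         1.00000000e+00]])}
{'clock': 0.1, 'qpos': array([ 1.20916101,  0.62926676,  0.03845992,  1.51825967, -0.02699474,
        0.99629134, -0.01998223]), 'qd': array([-0.00073532, -0.00279418, -0.0011882 , -0.00211777, -0.00046509,
        0.00033978, -0.00074713]), 'tau': array([ 1.92128588e-03, -5.64526248e+01,  1.22997310e+00, -1.93972796e+01,
        1.12421814e-02,  5.45008021e-03, -8.08257909e-06]), 'eef_pos': array([ 189.36830269, -621.25841086,  249.47545153]), 'tool_rot': array([-3.13988622e+00,  3.09657360e-05,  2.95843886e-01]), 'force': array([ 0.56549948, -0.4225429 ,  0.55025566]), 'torque': array([-0.03265331,  0.0215759 ,  0.03020929]), 'gripper_force': 0.0, 'width': 85.33413329018113}
```

View pics/scene0.png

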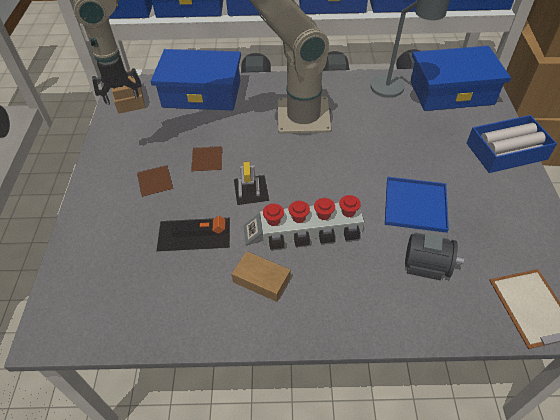

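View pics/top0.png

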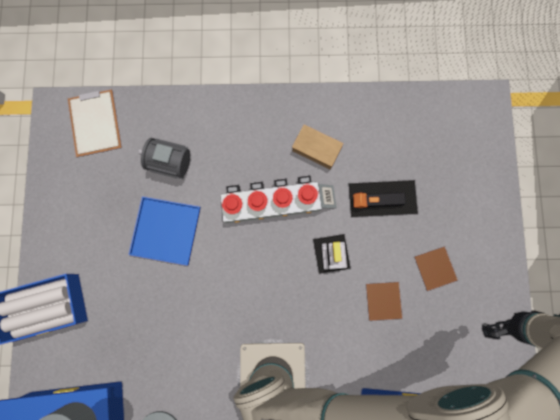

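The scene shows four red caps: scene (273,212), (299,209), (325,206) and (350,204). The tray is at (417,203), the puller at (250,180) and the scanner at (195,233) on its mat. In the top view the label is at (328,196), the puller at (333,253) and the tray at (166,231).

```bash
cat > h.py <<'E'
from cell import ctrl, viewer, silhouettes
import cv2, numpy as np
def grab(n,save=None):
    im,d=viewer.get_image(n)
    if save: cv2.imwrite(save,im[:,:,::-1])
    return im,d,viewer.camera_model(n)
def cloud(d,m):
    v,u=np.mgrid[:d.shape[0],:d.shape[1]]
    p=np.stack([(u-m['cx'])*d/m['fx'],(v-m['cy'])*d/m['fy'],d,np.ones_like(d)],-1)
    w=(p@m['T'].T)[...,:3]; w[d<=0]=np.nan
    return w
def rect(P):
    r=cv2.minAreaRect(P[:,:2].astype(np.float32)); return [np.round(r[0],1),np.round(r[1],1),round(r[2],1)]
E
python3 - <<'E'
from h import *
for n in("scene","top"):
    im,d,m=grab(n); W=cloud(d,m)
    for t in("manifold","cap0_mid","puller_grip","scanner_mid","tray_floor","puller_pad_top","scanner_mat_top","motor","carton","label"):
        try: L=silhouettes(n,t)
        except Exception as e: print(t,e); continue
        for s in L[:6]:
            if s['score']<.3: continue
            px=s['pixels']; P=W[px]; P=P[~np.isnan(P[:,0])]
            if len(P)<5: continue
            print(n,t,round(s['score'],2),np.round(s['xy']),len(P),'rect',rect(P),'z',np.round(np.percentile(P[:,2],[5,50,95]),0))
    hsv=cv2.cvtColor(im,cv2.COLOR_RGB2HSV)
    H=hsv[...,0].astype(int);S=hsv[...,1];V=hsv[...,2]; z=W[...,2]
    for nm,mk in(("red",((H<6)|(H>174))&(S>150)&(z>60)&(z<140)),("yellow",(H>20)&(H<35)&(S>150)&(z>40)),("orange",(H>5)&(H<18)&(S>170)&(z>5)&(z<70)),("blue",(H>100)&(H<125)&(S>150)&(z<40)&(W[...,0]>400)&(W[...,1]<550))):
        c,lab,st,ce=cv2.connectedComponentsWithStats(mk.astype(np.uint8))
        for i in range(1,c):
            if st[i,4]>15:
                P=W[lab==i]; 
                if nm=="red": T=P[P[:,2]>P[:,2].max()-6]; print(n,nm,np.round(ce[i]),'top',np.round(T.mean(0),1),len(T),rect(P))
                else: print(n,nm,np.round(ce[i]),st[i,4],rect(P),np.round(np.percentile(P[:,2],[5,50,95]),0))
E
```

```text
scene manifold 0.94 [303. 230.] 3081 rect [array([555. , -20.1]), array([172.8, 396.7]), 6.2] z [ 9. 51. 62.]
scene cap0_mid 0.74 [273. 212.] 363 rect [array([ 533.5, -122.5]), array([150.9,  62.6]), 4.4] z [ 61. 106. 121.]
scene puller_grip 0.76 [248. 180.] 396 rect [array([ 348.3, -210.1]), array([156.8,  71.5]), 4.8] z [  4.  70. 113.]
scene scanner_mid 0.55 [197. 226.] 782 rect [array([ 568.2, -360.3]), array([ 47.1, 171.3]), 2.0] z [11. 34. 49.]
scene puller_pad_top 0.96 [154. 181.] 801 rect [array([ 332.5, -545.7]), array([133.2, 112.9]), 17.4] z [-3.  3.  8.]
scene puller_pad_top 0.78 [250. 193.] 692 rect [array([ 391.8, -199.1]), array([125.8, 113.7]), 10.1] z [-3.  3.  9.]
scene scanner_mat_top 0.63 [188. 240.] 1184 rect [array([ 576.3, -379.5]), array([125.3, 230.4]), 2.0] z [-4.  1.  6.]
scene motor 0.94 [436. 256.] 2019 rect [array([684.9, 364.9]), array([157.3, 185. ]), 74.4] z [ 10.  92. 121.]
scene carton 0.97 [258. 277.] 1750 rect [array([ 753.8, -157.8]), array([151.3,  94.3]), 61.4] z [11. 48. 53.]
scene carton 0.57 [347. 204.] 352 rect [array([550.2, 117. ]), array
[... 2986 characters left out ...]
7. 58. 65.]
top label 0.45 [332. 256.] 501 rect [array([ 385. , -205.1]), array([85.9, 72.2]), 4.1] z [  6.  72. 115.]
top red [307. 194.] top [ 573.3 -117.1  123.1] 61 [array([ 573.2, -119. ]), array([53.7, 51.6]), 87.4]
top red [282. 197.] top [563.1 -37.8 123.3] 62 [array([564.2, -39. ]), array([54.2, 53.8]), 11.6]
top red [257. 201.] top [553.7  40.7 122.1] 80 [array([555.2,  40.2]), array([50.9, 56.4]), 89.5]
top red [232. 204.] top [545.7 121.1 122. ] 88 [array([546.8, 120.5]), array([53.8, 54.8]), 89.1]
top orange [358. 202.] 98 [array([ 562.5, -294.3]), array([41.8, 40. ]), 3.4] [35. 46. 55.]
top blue [164. 228.] 2985 [array([476.1, 358.1]), array([199.3, 190.7]), 78.8] [ 0.  5. 11.]
```

```bash
python3 - <<'E'
import cv2,numpy as np
a=cv2.imread('pics/scene0.png')[140:260,140:290]; b=cv2.imread('pics/top0.png')[170:280,300:420]
a=cv2.resize(a,None,fx=3,fy=3,interpolation=2); b=cv2.resize(b,None,fx=3.27,fy=3.27,interpolation=2)[:360]
h=min(a.shape[0],b.shape[0]); cv2.imwrite('pics/crop0.png',np.hstack([a[:h,:400],b[:h]]))
from h import *
im,d,m=grab('top');W=cloud(d,m)
# puller height slices
for lo,hi in((105,125),(60,104),(8,25)):
    k=(W[...,2]>lo)&(W[...,2]<hi)&(abs(W[...,0]-390)<80)&(abs(W[...,1]+207)<70); print(lo,rect(W[k]),k.sum(),np.median(W[k][:,2]))
E
```

```text
105 [array([ 391. , -204.6]), array([22.4, 59. ]), 89.2] 139 112.82229013877782
60 [array([ 380.2, -205.8]), array([76.9, 48.5]), 2.6] 193 73.4426630651551
8 [array([ 387.7, -202.5]), array([137.5, 134. ]), 82.9] 231 10.198127907264507
```

View pics/crop0.png

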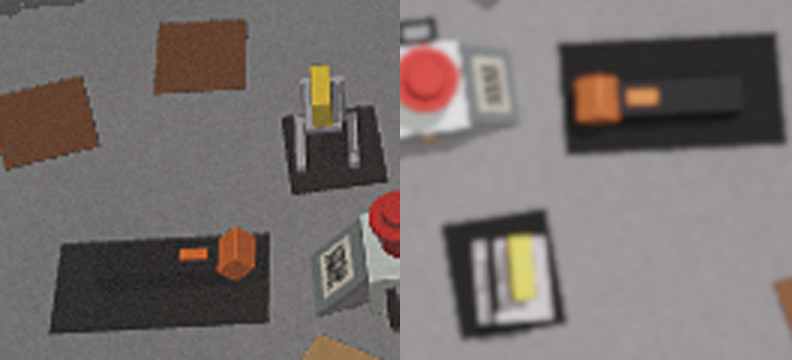

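```bash
cat > g.py <<'E'
import sys, numpy as np
from scipy.spatial.transform import Rotation as R
from cell import ctrl
def go(*tg):
    s=ctrl.read_state(); r=R.from_euler('xyz',s['tool_rot']); p=s['eef_pos']
    print('t',round(float(s['clock']),1),'tcp',np.round(p,1),'rpy',np.round(s['tool_rot'],3),'w',round(float(s['width']),1),'F',np.round(s['force'],1))
    for t in tg:
        q=R.from_euler('xyz',[np.pi,0,t[3]])
        print(t,'xyz',np.round(r.inv().apply(np.array(t[:3])-p),1).tolist(),'ang',np.round((r.inv()*q).as_rotvec(),3).tolist())
if __name__=='__main__': go(*eval('['+sys.argv[1]+']'))
E
python3 g.py '(391.5,-205.5,200,0.045),(391.5,-205.5,97,0.045)'
```

```text
t 1.2 tcp [ 189.5 -621.8  250.3] rpy [ 3.142 -0.     0.296] w 85.3 F [ 0.9  0.5 -0.8]
(391.5, -205.5, 200, 0.045) xyz [314.6, -339.3, 50.3] ang [0.0, -0.0, 0.251]
(391.5, -205.5, 97, 0.045) xyz [314.6, -339.3, 153.3] ang [0.0, -0.0, 0.251]
```

```bash
python3 -m creep '[{"jaw":1,"xyz":[314.6,-339.3,50],"angular":[0,0,0.251]},{"jaw":1,"xyz":[314.6,-339.3,50],"angular":[0,0,0.251]},{"jaw":1,"xyz":[314.6,-339.3,50],"angular":[0,0,0.251]},{"jaw":1,"xyz":[314.6,-339.3,50],"angular":[0,0,0.251]},{"jaw":1,"xyz":[314.6,-339.3,50],"angular":[0,0,0.251]},{"jaw":1,"xyz":[314.6,-339.3,50],"angular":[0,0,0.251]},{"jaw":1,"xyz":[314.6,-339.3,50],"angular":[0,0,0.251]},{"jaw":1,"xyz":[314.6,-339.3,50],"angular":[0,0,0.251]},{"jaw":1,"xyz":[314.6,-339.3,50],"angular":[0,0,0.251]},{"jaw":1,"xyz":[314.6,-339.3,50],"angular":[0,0,0.251]}]'; python3 g.py '(391.5,-205.5,97,0.045)'
python3 - <<'E'
from h import *
im,d,m=grab('scene'); W=cloud(d,m)
cv2.imwrite('pics/s1.png',cv2.resize(im[60:260,150:400,::-1],None,fx=3,fy=3))
E
```

```text
clock: 2.5
eef_pos: [391.3, -206.6, 200.5]
tool_rot: [3.141, -0.0, 0.044]
force: [0.4, -0.6, 0.4]
width: 85.2
gripper_force: 0.0
t 2.5 tcp [ 391.3 -206.6  200.5] rpy [ 3.141 -0.     0.044] w 85.2 F [ 0.4 -0.6  0.4]
(391.5, -205.5, 97, 0.045) xyz [0.2, -1.2, 103.5] ang [0.001, -0.0, -0.001]
```

View pics/s1.png

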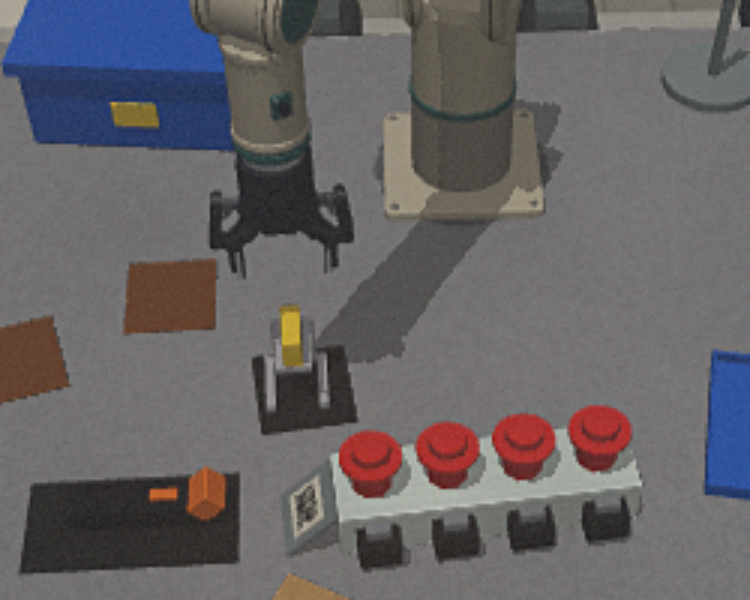

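The open gripper hovers above the yellow handle at crop (290,335), with the fingers on either side of it; the fork opens toward +x. I'll descend and grip.

```bash
python3 -m creep '[{"jaw":1,"xyz":[0,-1,60],"angular":[0,0,0]},{"jaw":1,"xyz":[0,-1,90],"angular":[0,0,0]},{"jaw":1,"xyz":[0,-1,105],"angular":[0,0,0]},{"jaw":1,"xyz":[0,-1,105],"angular":[0,0,0]},{"jaw":-1,"xyz":[0,-1,105],"angular":[0,0,0]},{"jaw":-1,"xyz":[0,-1,105],"angular":[0,0,0]},{"jaw":-1,"xyz":[0,-1,105],"angular":[0,0,0]},{"jaw":-1,"xyz":[0,-1,105],"angular":[0,0,0]},{"jaw":-1,"xyz":[0,-1,105],"angular":[0,0,0]},{"jaw":-1,"xyz":[0,-1,105],"angular":[0,0,0]}]'
```

```text
clock: 3.8
eef_pos: [391.9, -204.7, 95.6]
tool_rot: [3.141, -0.001, 0.045]
force: [1.2, -0.9, 2.5]
width: 21.2
gripper_force: 64.2
```

```bash
python3 -m creep '[{"jaw":-1,"xyz":[0,0,-40],"angular":[0,0,0]},{"jaw":-1,"xyz":[0,0,-90],"angular":[0,0,0]},{"jaw":-1,"xyz":[0,0,-120],"angular":[0,0,0]},{"jaw":-1,"xyz":[0,0,-120],"angular":[0,0,0]},{"jaw":-1,"xyz":[0,0,-120],"angular":[0,0,0]}]'
python3 - <<'E'
from h import *
for n in('top','scene'):
    im,d,m=grab(n); W=cloud(d,m)
    cv2.imwrite(f'pics/{n}2.png',im[:,:,::-1])
    z=W[...,2]
    near=(abs(W[...,0]-390)<130)&(abs(W[...,1]+206)<70)
    for lo,hi in((118,142),(160,188),(190,235),(-5,10)):
        k=near&(z>lo)&(z<hi); P=W[k]
        if len(P)>8: print(n,lo,hi,len(P),rect(P),np.round(np.percentile(P[:,2],[5,50,95])), 'x',np.round([P[:,0].min(),P[:,0].max()]),'y',np.round([P[:,1].min(),P[:,1].max()]))
im=cv2.imread('pics/scene2.png'); cv2.imwrite('pics/s2.png',cv2.resize(im[60:260,150:400],None,fx=3,fy=3))
E
```

```text
clock: 4.42
eef_pos: [390.6, -203.9, 214.2]
tool_rot: [-3.14, 0.002, 0.045]
force: [-0.2, 0.3, -2.3]
width: 21.5
gripper_force: 63.3
top 118 142 47 [array([ 382.8, -171. ]), array([72.2,  9.7]), 2.6] [126. 130. 135.] x [347. 419.] y [-176. -165.]
top -5 10 1117 [array([ 409.2, -149.3]), array([105.3, 281.4]), 67.4] [-3.  2.  7.] x [261. 520.] y [-252. -136.]
scene 118 142 148 [array([ 381. , -204.1]), array([88.1, 71.9]), 2.8] [123. 127. 133.] x [339. 426.] y [-242. -166.]
scene 160 188 39 [array([ 382.1, -200.9]), array([38.2, 76.1]), 88.6] [170. 184. 187.] x [345. 420.] y [-221. -181.]
scene 190 235 227 [array([ 391.3, -204.3]), array([63. , 46.7]), 7.2] [192. 223. 232.] x [360. 423.] y [-227. -180.]
scene -5 10 1906 [array([ 390.3, -206.1]), array([139.7, 259.6]), 89.9] [-4.  0.  6.] x [260. 520.] y [-276. -136.]
```

View pics/s2.png

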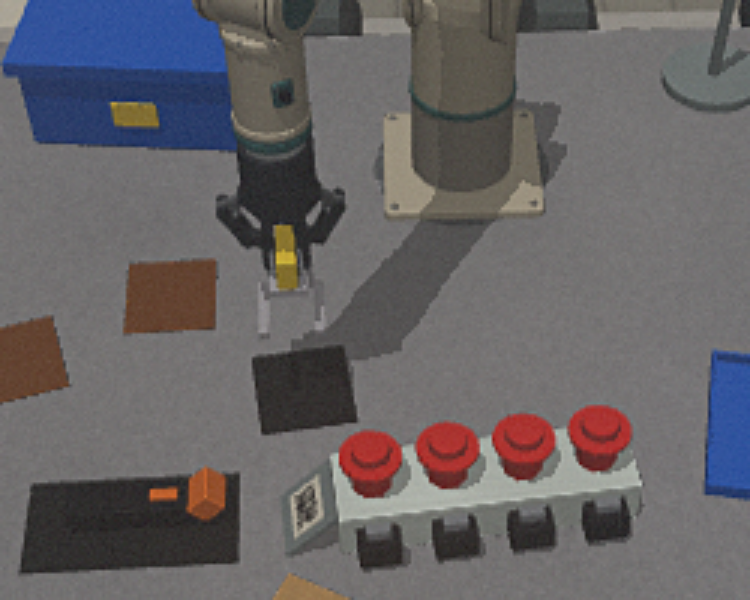

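The pad is now empty and the puller hangs level from the gripper, tines at crop (265,320) and (320,320). Next is cap 0.

```bash
python3 g.py '(495.5,-127.7,216,0.115),(495.5,-127.7,176,0.115),(575,-118.5,176,0.115)'
```

```text
t 4.5 tcp [ 390.4 -203.9  213.9] rpy [-3.14e+00  3.00e-03  4.50e-02] w 21.4 F [-0.1 -0.5 -3.6]
(495.5, -127.7, 216, 0.115) xyz [108.4, -71.4, -2.4] ang [-0.002, 0.003, -0.07]
(495.5, -127.7, 176, 0.115) xyz [108.5, -71.4, 37.6] ang [-0.002, 0.003, -0.07]
(575, -118.5, 176, 0.115) xyz [188.3, -77.0, 37.4] ang [-0.002, 0.003, -0.07]
```

```bash
python3 -m creep '[{"jaw":-1,"xyz":[50,-35,0],"angular":[0,0,-0.04]},{"jaw":-1,"xyz":[95,-65,0],"angular":[0,0,-0.07]},{"jaw":-1,"xyz":[108.4,-71.4,10],"angular":[0,0,-0.07]},{"jaw":-1,"xyz":[108.4,-71.4,37],"angular":[0,0,-0.07]},{"jaw":-1,"xyz":[108.4,-71.4,37],"angular":[0,0,-0.07]},{"jaw":-1,"xyz":[108.4,-71.4,37],"angular":[0,0,-0.07]}]'; python3 g.py '(575,-118.5,176,0.115)'
python3 - <<'E'
from h import *
for n in('scene','top'):
    im,d,m=grab(n,f'pics/{n}3.png'); W=cloud(d,m); z=W[...,2]
    k=(z>78)&(z<99)&(W[...,0]>430)&(W[...,0]<545)&(abs(W[...,1]+128)<60); P=W[k]
    if len(P)>8: print(n,len(P),rect(P),np.round(np.percentile(P[:,2],[5,50,95])),np.round([P[:,0].min(),P[:,0].max(),P[:,1].min(),P[:,1].max()]))
E
```

```text
clock: 5.28
eef_pos: [496.0, -129.0, 178.1]
tool_rot: [-3.142, 0.001, 0.113]
force: [0.0, -0.7, -1.5]
width: 21.3
gripper_force: 63.0
t 5.3 tcp [ 496.  -129.   178.1] rpy [-3.142e+00  1.000e-03  1.130e-01] w 21.3 F [ 0.  -0.7 -1.5]
(575, -118.5, 176, 0.115) xyz [79.7, -1.5, 2.0] ang [-0.0, 0.001, -0.002]
scene 145 [array([ 489.3, -129.8]), array([83.8, 72.2]), 6.5] [87. 92. 96.] [ 444.  533. -168.  -91.]
```

```bash
python3 -m creep '[{"jaw":-1,"xyz":[20,-1.5,4],"angular":[0,0,0]},{"jaw":-1,"xyz":[45,-1.5,4],"angular":[0,0,0]},{"jaw":-1,"xyz":[65,-1.5,4],"angular":[0,0,0]},{"jaw":-1,"xyz":[78,-1.5,4],"angular":[0,0,0]},{"jaw":-1,"xyz":[79.5,-1.5,4],"angular":[0,0,0]},{"jaw":-1,"xyz":[79.5,-1.5,4],"angular":[0,0,0]},{"jaw":-1,"xyz":[79.5,-1.5,4],"angular":[0,0,0]}]'
python3 - <<'E'
from h import *
im,d,m=grab('scene'); cv2.imwrite('pics/s4.png',cv2.resize(im[120:270,220:400,::-1],None,fx=4,fy=4))
E
```

```text
clock: 6.25
eef_pos: [574.5, -118.0, 174.4]
tool_rot: [-3.142, 0.001, 0.114]
force: [-0.6, 0.1, -2.9]
width: 20.9
gripper_force: 63.2
```

View pics/s4.png

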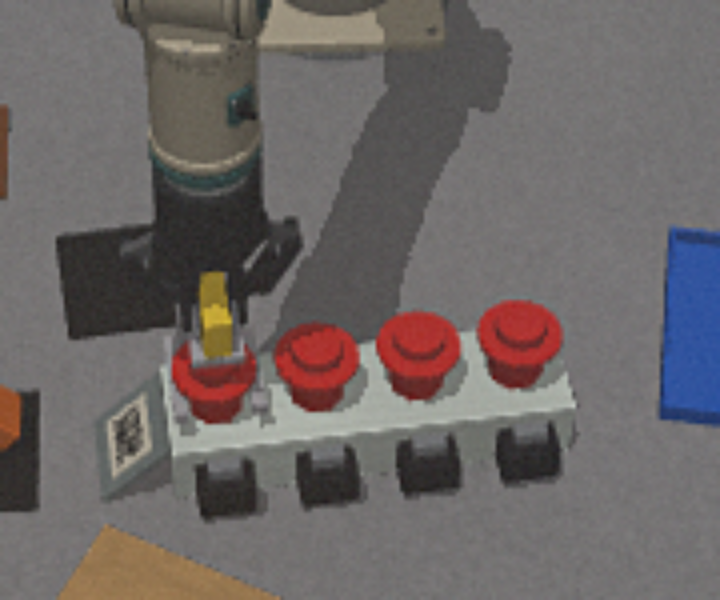

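The fork straddles cap 0's skirt evenly (nubs at crop (185,410) and (262,402), skirt at 224), with no contact force. Now I'll pull up.

```bash
python3 -m creep '[{"jaw":-1,"xyz":[0,0,-8],"angular":[0,0,0]},{"jaw":-1,"xyz":[0,0,-14],"angular":[0,0,0]},{"jaw":-1,"xyz":[0,0,-20],"angular":[0,0,0]},{"jaw":-1,"xyz":[0,0,-28],"angular":[0,0,0]},{"jaw":-1,"xyz":[0,0,-36],"angular":[0,0,0]},{"jaw":-1,"xyz":[0,0,-45],"angular":[0,0,0]},{"jaw":-1,"xyz":[0,0,-60],"angular":[0,0,0]},{"jaw":-1,"xyz":[0,0,-75],"angular":[0,0,0]},{"jaw":-1,"xyz":[0,0,-90],"angular":[0,0,0]},{"jaw":-1,"xyz":[0,0,-100],"angular":[0,0,0]},{"jaw":-1,"xyz":[0,0,-100],"angular":[0,0,0]}]'
python3 - <<'E'
from h import *
im,d,m=grab('scene'); W=cloud(d,m); cv2.imwrite('pics/s5.png',cv2.resize(im[90:270,190:460,::-1],None,fx=2.9,fy=2.9))
hsv=cv2.cvtColor(im,cv2.COLOR_RGB2HSV);H=hsv[...,0].astype(int);z=W[...,2]
k=((H<6)|(H>174))&(hsv[...,1]>150)&(z>60)&(z<300)
c,lab,st,ce=cv2.connectedComponentsWithStats(k.astype(np.uint8))
for i in range(1,c):
    if st[i,4]>15: P=W[lab==i]; print(np.round(ce[i]),st[i,4],rect(P),np.round(np.percentile(P[:,2],[2,50,98])))
import g,math
# tray slots
im,d,m=grab('top'); W=cloud(d,m); hsv=cv2.cvtColor(im,cv2.COLOR_RGB2HSV)
k=(hsv[...,0]>100)&(hsv[...,0]<125)&(hsv[...,1]>150)&(W[...,2]<40)&(W[...,0]>350)&(W[...,1]<500); print(rect(W[k]))
E
```

```text
clock: 7.68
eef_pos: [575.9, -117.8, 275.3]
tool_rot: [3.141, -0.002, 0.115]
force: [0.6, 0.3, -3.5]
width: 21.4
gripper_force: 63.4
[272. 196.] 255 [array([ 582.4, -120.7]), array([62.8, 51.7]), 80.9] [154. 195. 211.]
[349. 204.] 288 [array([548.2, 117.7]), array([62.3, 65.7]), 66.0] [ 64. 106. 123.]
[324. 207.] 297 [array([557. ,  38.5]), array([62.8, 63. ]), 81.2] [ 65. 107. 122.]
[299. 210.] 296 [array([565.7, -39.2]), array([61.6, 65.1]), 88.5] [ 64. 106. 122.]
[array([475.3, 358.3]), array([199.1, 193. ]), 79.2]
```

View pics/s5.png

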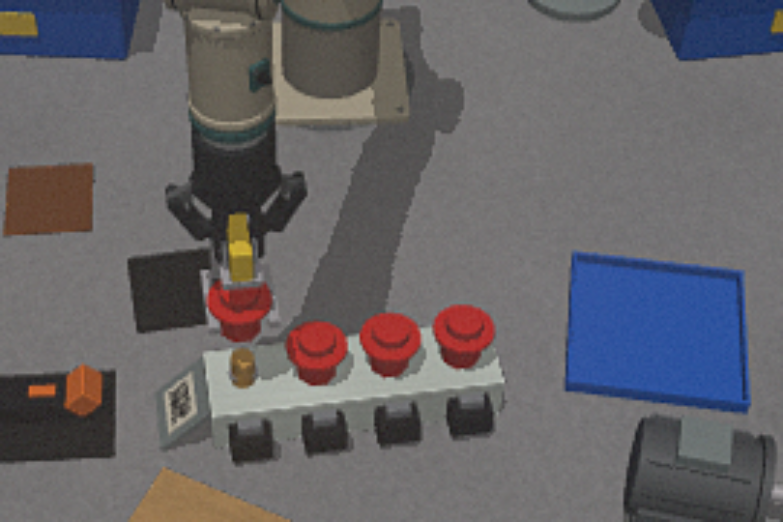

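Cap 0 is off and riding on the fork at crop (240,300); its brass nipple at (243,368) is bare. I'll take it to the tray's far-left slot.

```bash
python3 g.py '(530,394,270,-0.188),(530,394,114,-0.188)'
```

```text
t 7.8 tcp [ 575.1 -117.6  274. ] rpy [-3.141e+00  1.000e-03  1.150e-01] w 21.2 F [ 0.2 -0.3 -2.9]
(530, 394, 270, -0.188) xyz [13.8, -513.4, 4.1] ang [-0.0, 0.001, 0.303]
(530, 394, 114, -0.188) xyz [13.9, -513.4, 160.1] ang [-0.0, 0.001, 0.303]
```

```bash
python3 -m creep '[{"jaw":-1,"xyz":[1,-20,0],"angular":[0,0,0.01]},{"jaw":-1,"xyz":[2,-65,0],"angular":[0,0,0.03]},{"jaw":-1,"xyz":[3,-115,0],"angular":[0,0,0.06]},{"jaw":-1,"xyz":[5,-165,0],"angular":[0,0,0.1]},{"jaw":-1,"xyz":[7,-215,0],"angular":[0,0,0.13]},{"jaw":-1,"xyz":[8,-265,0],"angular":[0,0,0.17]},{"jaw":-1,"xyz":[9,-315,0],"angular":[0,0,0.2]},{"jaw":-1,"xyz":[10,-365,0],"angular":[0,0,0.23]},{"jaw":-1,"xyz":[11,-415,0],"angular":[0,0,0.26]},{"jaw":-1,"xyz":[12,-460,0],"angular":[0,0,0.28]},{"jaw":-1,"xyz":[13.8,-495,0],"angular":[0,0,0.3]},{"jaw":-1,"xyz":[13.8,-513.4,4],"angular":[0,0,0.303]}]'; python3 g.py '(530,394,134,-0.188),(530,394,114,-0.188)'
```

```text
clock: 9.28
eef_pos: [529.2, 396.2, 269.3]
tool_rot: [3.141, 0.001, -0.185]
force: [-0.2, 1.0, -3.8]
width: 21.0
gripper_force: 63.1
t 9.3 tcp [529.2 396.2 269.3] rpy [ 3.141e+00  1.000e-03 -1.850e-01] w 21.0 F [-0.2  1.  -3.8]
(530, 394, 134, -0.188) xyz [1.4, 2.0, 135.3] ang [0.0, 0.001, 0.003]
(530, 394, 114, -0.188) xyz [1.4, 2.0, 155.3] ang [0.0, 0.001, 0.003]
```

```bash
python3 -m creep '[{"jaw":-1,"xyz":[1,1,30],"angular":[0,0,0]},{"jaw":-1,"xyz":[1,1,65],"angular":[0,0,0]},{"jaw":-1,"xyz":[1,1,95],"angular":[0,0,0]},{"jaw":-1,"xyz":[1,1,115],"angular":[0,0,0]},{"jaw":-1,"xyz":[1,1,130],"angular":[0,0,0]},{"jaw":-1,"xyz":[1,1,140],"angular":[0,0,0]},{"jaw":-1,"xyz":[1,1,148],"angular":[0,0,0]},{"jaw":-1,"xyz":[1,1,153],"angular":[0,0,0]},{"jaw":-1,"xyz":[1,1,153],"angular":[0,0,0]}]'
cat > look.py <<'E'
import sys
from h import *
im,d,m=grab('scene',None); W=cloud(d,m)
if len(sys.argv)>1: cv2.imwrite(sys.argv[1],cv2.resize(im[110:270,340:480,::-1],None,fx=3.7,fy=3.7))
hsv=cv2.cvtColor(im,cv2.COLOR_RGB2HSV);H=hsv[...,0].astype(int);z=W[...,2]
k=((H<6)|(H>174))&(hsv[...,1]>150)&(z>0)&(z<300)&(W[...,0]>380)
c,lab,st,ce=cv2.connectedComponentsWithStats(k.astype(np.uint8))
for i in range(1,c):
    if st[i,4]>15: P=W[lab==i]; print('red',np.round(ce[i]),st[i,4],rect(P),np.round(np.percentile(P[:,2],[2,50,98])))
k=(H>100)&(H<125)&(hsv[...,1]>150)&(z<40)&(W[...,0]>350)&(W[...,1]<500)&(W[...,1]>200); print('tray scene',rect(W[k]))
k=(H>5)&(H<18)&(hsv[...,1]>170)&(z>5)&(z<80)&(W[...,1]<-200)&(W[...,0]>450)
if k.sum()>20: print('orange',rect(W[k]))
E
python3 look.py pics/s6.png
```

```text
clock: 10.4
eef_pos: [531.1, 392.7, 117.4]
tool_rot: [-3.142, -0.0, -0.188]
force: [-0.5, 1.1, -2.9]
width: 21.5
gripper_force: 63.0
red [349. 204.] 290 [array([546.2, 118.9]), array([59.4, 67. ]), 84.3] [ 63. 106. 123.]
red [324. 206.] 270 [array([556.3,  38.7]), array([63.1, 63.9]), 49.6] [ 86. 107. 123.]
red [299. 210.] 286 [array([567.4, -39.6]), array([62.1, 64.5]), 85.4] [ 62. 107. 122.]
red [430. 211.] 211 [array([535.7, 382.7]), array([60.6, 46. ]), 45.4] [ 4. 48. 65.]
tray scene [array([475.6, 357.1]), array([201.1, 208.8]), 79.5]
orange [array([ 569.3, -314.9]), array([48. , 77.9]), 9.2]
```

View pics/s6.png

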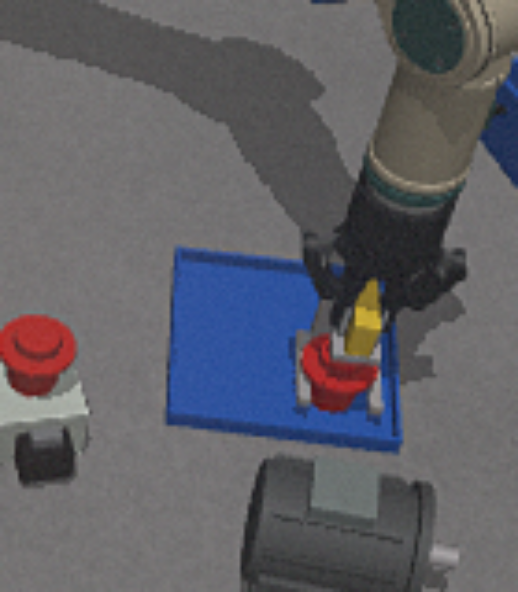

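Cap 0 stands in the tray at crop (335,380) with the fork free below its brim. I'll withdraw backwards.

```bash
python3 -m creep '[{"jaw":-1,"xyz":[-15,0,0],"angular":[0,0,0]},{"jaw":-1,"xyz":[-40,0,0],"angular":[0,0,0]},{"jaw":-1,"xyz":[-65,0,0],"angular":[0,0,0]},{"jaw":-1,"xyz":[-90,0,0],"angular":[0,0,0]},{"jaw":-1,"xyz":[-90,0,-10],"angular":[0,0,0]},{"jaw":-1,"xyz":[-90,0,-60],"angular":[0,0,0]},{"jaw":-1,"xyz":[-90,0,-90],"angular":[0,0,0]},{"jaw":-1,"xyz":[-90,0,-90],"angular":[0,0,0]}]'; python3 look.py; python3 g.py '(486.4,-48.3,205,0.115),(486.4,-48.3,174.4,0.115)'
```

```text
clock: 11.45
eef_pos: [444.5, 410.8, 210.7]
tool_rot: [-3.136, -0.004, -0.189]
force: [0.9, -0.0, -2.7]
width: 21.1
gripper_force: 63.5
red [349. 204.] 283 [array([547.4, 118.7]), array([59.5, 66.7]), 82.7] [ 61. 107. 121.]
red [324. 206.] 275 [array([555.4,  39.5]), array([62.7, 63.9]), 65.2] [ 96. 107. 123.]
red [299. 210.] 281 [array([565.8, -39. ]), array([61.9, 64.1]), 88.6] [ 63. 106. 122.]
red [431. 210.] 301 [array([529.7, 389.7]), array([62.3, 63.2]), 54.7] [ 7. 50. 67.]
tray scene [array([476.2, 357.7]), array([200.4, 208.6]), 78.9]
orange [array([ 567.5, -316.1]), array([44.6, 78.1]), 2.6]
t 11.5 tcp [443.3 409.8 208.6] rpy [-3.139e+00 -2.000e-03 -1.890e-01] w 21.0 F [-0.1  0.2 -2.5]
(486.4, -48.3, 205, 0.115) xyz [128.2, 441.9, 2.8] ang [-0.002, -0.002, -0.304]
(486.4, -48.3, 174.4, 0.115) xyz [128.2, 442.0, 33.4] ang [-0.002, -0.002, -0.304]
```

```bash
python3 -m creep '[{"jaw":-1,"xyz":[0,0,-40],"angular":[0,0,0]},{"jaw":-1,"xyz":[14,50,-40],"angular":[0,0,-0.04]},{"jaw":-1,"xyz":[30,105,-40],"angular":[0,0,-0.08]},{"jaw":-1,"xyz":[46,160,-40],"angular":[0,0,-0.12]},{"jaw":-1,"xyz":[62,215,-40],"angular":[0,0,-0.16]},{"jaw":-1,"xyz":[78,270,-40],"angular":[0,0,-0.2]},{"jaw":-1,"xyz":[94,325,-40],"angular":[0,0,-0.24]},{"jaw":-1,"xyz":[110,380,-40],"angular":[0,0,-0.28]},{"jaw":-1,"xyz":[128.2,430,-40],"angular":[0,0,-0.304]},{"jaw":-1,"xyz":[128.2,442,-10],"angular":[0,0,-0.304]},{"jaw":-1,"xyz":[128.2,442,33],"angular":[0,0,-0.304]},{"jaw":-1,"xyz":[128.2,442,33],"angular":[0,0,-0.304]}]'; python3 g.py '(565.8,-39.1,174.4,0.115)'
```

```text
clock: 13.0
eef_pos: [482.5, -48.7, 171.1]
tool_rot: [-3.14, 0.009, 0.115]
force: [-0.5, -0.5, -2.7]
width: 21.4
gripper_force: 63.1
t 13.0 tcp [482.5 -48.7 171.1] rpy [-3.14   0.009  0.115] w 21.4 F [-0.5 -0.5 -2.7]
(565.8, -39.1, 174.4, 0.115) xyz [83.8, 0.1, -4.0] ang [-0.002, 0.009, 0.0]
```

```bash
python3 -m creep '[{"jaw":-1,"xyz":[0,0,0],"angular":[0,0,0]},{"jaw":-1,"xyz":[0,0,0],"angular":[0,0,0]},{"jaw":-1,"xyz":[20,0,0],"angular":[0,0,0]},{"jaw":-1,"xyz":[35,0,0],"angular":[0,0,0]},{"jaw":-1,"xyz":[35,0,0],"angular":[0,0,0]}]';  python3 g.py '(565.8,-39.1,174.4,0.115)'
```

```text
clock: 13.62
eef_pos: [522.3, -44.2, 175.5]
tool_rot: [3.141, -0.003, 0.117]
force: [0.0, 0.6, -3.3]
width: 21.3
gripper_force: 63.3
t 13.6 tcp [522.3 -44.2 175.5] rpy [ 3.141e+00 -3.000e-03  1.170e-01] w 21.3 F [ 0.   0.6 -3.3]
(565.8, -39.1, 174.4, 0.115) xyz [43.8, 0.0, 1.2] ang [0.0, -0.003, 0.002]
```

```bash
python3 -m creep '[{"jaw":-1,"xyz":[20,0,1],"angular":[0,0,0]},{"jaw":-1,"xyz":[40,0,1],"angular":[0,0,0]},{"jaw":-1,"xyz":[43.5,0,1],"angular":[0,0,0]},{"jaw":-1,"xyz":[43.5,0,1],"angular":[0,0,0]},{"jaw":-1,"xyz":[43.5,0,1],"angular":[0,0,0]}]';  python3 g.py '(565.8,-39.1,174.4,0.115)'
```

```text
clock: 14.25
eef_pos: [562.7, -39.8, 173.4]
tool_rot: [-3.142, 0.001, 0.115]
force: [0.2, 0.3, -2.5]
width: 21.1
gripper_force: 63.2
t 14.2 tcp [562.7 -39.8 173.4] rpy [-3.142e+00  1.000e-03  1.150e-01] w 21.1 F [ 0.2  0.3 -2.5]
(565.8, -39.1, 174.4, 0.115) xyz [3.2, -0.3, -1.0] ang [-0.0, 0.001, 0.0]
```

```bash
python3 -m creep '[{"jaw":-1,"xyz":[3,0,-2],"angular":[0,0,0]},{"jaw":-1,"xyz":[3,0,-8],"angular":[0,0,0]},{"jaw":-1,"xyz":[3,0,-14],"angular":[0,0,0]},{"jaw":-1,"xyz":[3,0,-20],"angular":[0,0,0]},{"jaw":-1,"xyz":[3,0,-28],"angular":[0,0,0]},{"jaw":-1,"xyz":[3,0,-36],"angular":[0,0,0]},{"jaw":-1,"xyz":[3,0,-45],"angular":[0,0,0]},{"jaw":-1,"xyz":[3,0,-60],"angular":[0,0,0]},{"jaw":-1,"xyz":[3,0,-75],"angular":[0,0,0]},{"jaw":-1,"xyz":[3,0,-90],"angular":[0,0,0]},{"jaw":-1,"xyz":[3,0,-100],"angular":[0,0,0]},{"jaw":-1,"xyz":[3,0,-100],"angular":[0,0,0]}]'
python3 look.py; python3 g.py '(513.3,305.4,274,-0.188)'
```

```text
clock: 15.75
eef_pos: [567.3, -39.3, 274.2]
tool_rot: [3.141, -0.002, 0.116]
force: [-0.3, 0.2, -3.3]
width: 21.1
gripper_force: 63.2
red [299. 193.] 249 [array([572.8, -41.1]), array([61.4, 51.8]), 79.0] [151. 194. 210.]
red [349. 204.] 292 [array([547.9, 117.7]), array([63.2, 64.8]), 70.9] [ 62. 107. 121.]
red [324. 207.] 300 [array([557.5,  38.8]), array([62.1, 66.3]), 69.3] [ 62. 107. 122.]
red [431. 210.] 298 [array([529.2, 389.7]), array([63.5, 60.1]), 43.2] [ 6. 49. 67.]
tray scene [array([476.4, 357.4]), array([200.6, 209.5]), 78.9]
orange [array([ 568.2, -316.2]), array([45.8, 77.4]), 3.8]
t 15.8 tcp [566.9 -39.3 273.5] rpy [ 3.142 -0.     0.116] w 21.3 F [ 0.6  0.2 -3.6]
(513.3, 305.4, 274, -0.188) xyz [-13.4, -348.5, -0.5] ang [-0.0, -0.0, 0.304]
```

```bash
python3 -m creep '[{"jaw":-1,"xyz":[-1,-20,0],"angular":[0,0,0.02]},{"jaw":-1,"xyz":[-3,-60,0],"angular":[0,0,0.05]},{"jaw":-1,"xyz":[-5,-105,0],"angular":[0,0,0.09]},{"jaw":-1,"xyz":[-6,-150,0],"angular":[0,0,0.13]},{"jaw":-1,"xyz":[-8,-195,0],"angular":[0,0,0.17]},{"jaw":-1,"xyz":[-10,-240,0],"angular":[0,0,0.21]},{"jaw":-1,"xyz":[-12,-285,0],"angular":[0,0,0.25]},{"jaw":-1,"xyz":[-13,-320,0],"angular":[0,0,0.28]},{"jaw":-1,"xyz":[-13,-340,0],"angular":[0,0,0.3]},{"jaw":-1,"xyz":[-13,-347,0],"angular":[0,0,0.304]},{"jaw":-1,"xyz":[-13,-347,0],"angular":[0,0,0.304]},{"jaw":-1,"xyz":[-13,-347,0],"angular":[0,0,0.304]}]'; python3 g.py '(513.3,304,116,-0.188)'; python3 look.py
```

```text
clock: 17.3
eef_pos: [514.3, 302.2, 273.2]
tool_rot: [3.14, -0.0, -0.19]
force: [0.5, -0.5, -3.4]
width: 21.3
gripper_force: 63.2
t 17.3 tcp [514.3 302.2 273.2] rpy [ 3.14 -0.   -0.19] w 21.3 F [ 0.5 -0.5 -3.4]
(513.3, 304, 116, -0.188) xyz [-1.4, -1.7, 157.2] ang [0.001, -0.0, -0.002]
red [411. 177.] 287 [array([518.2, 298.7]), array([63.5, 57.2]), 64.0] [150. 193. 209.]
red [349. 204.] 287 [array([548.6, 118.4]), array([59.2, 62.4]), 82.9] [ 63. 107. 122.]
red [324. 207.] 282 [array([556.8,  38.6]), array([62. , 67.7]), 84.7] [ 63. 107. 123.]
red [431. 210.] 312 [array([530.8, 388.9]), array([63. , 60.4]), 55.5] [ 5. 50. 66.]
tray scene [array([476.7, 357.2]), array([200.9, 210.4]), 79.3]
orange [array([ 567.6, -316. ]), array([43.4, 77.8]), 1.3]
```

```bash
python3 -m creep '[{"jaw":-1,"xyz":[-1,-1,30],"angular":[0,0,0]},{"jaw":-1,"xyz":[-1,-1,65],"angular":[0,0,0]},{"jaw":-1,"xyz":[-1,-1,95],"angular":[0,0,0]},{"jaw":-1,"xyz":[-1,-1,118],"angular":[0,0,0]},{"jaw":-1,"xyz":[-1,-1,134],"angular":[0,0,0]},{"jaw":-1,"xyz":[-1,-1,144],"angular":[0,0,0]},{"jaw":-1,"xyz":[-1,-1,152],"angular":[0,0,0]},{"jaw":-1,"xyz":[-1,-1,157],"angular":[0,0,0]},{"jaw":-1,"xyz":[-1,-1,157],"angular":[0,0,0]},{"jaw":-1,"xyz":[-1,-1,157],"angular":[0,0,0]}]'; python3 look.py
```

```text
clock: 18.6
eef_pos: [513.4, 305.3, 116.8]
tool_rot: [-3.141, -0.001, -0.188]
force: [0.2, 0.1, -2.1]
width: 21.8
gripper_force: 63.2
red [349. 204.] 289 [array([547.3, 118.7]), array([59. , 65.1]), 83.7] [ 62. 106. 122.]
red [402. 208.] 191 [array([515.6, 296.7]), array([63. , 50.6]), 45.6] [ 6. 48. 63.]
red [324. 207.] 283 [array([557.6,  38.6]), array([61.9, 63.6]), 86.5] [ 65. 106. 122.]
red [431. 210.] 306 [array([532.1, 388. ]), array([62.7, 60.4]), 61.5] [ 7. 50. 67.]
tray scene [array([476.6, 357.2]), array([200.1, 209. ]), 79.4]
orange [array([ 566.2, -316.2]), array([44.4, 77.7]), 1.9]
```

```bash
python3 -m creep '[{"jaw":-1,"xyz":[-15,0,0],"angular":[0,0,0]},{"jaw":-1,"xyz":[-40,0,0],"angular":[0,0,0]},{"jaw":-1,"xyz":[-65,0,0],"angular":[0,0,0]},{"jaw":-1,"xyz":[-90,0,0],"angular":[0,0,0]},{"jaw":-1,"xyz":[-90,0,-10],"angular":[0,0,0]},{"jaw":-1,"xyz":[-90,0,-60],"angular":[0,0,0]},{"jaw":-1,"xyz":[-90,0,-120],"angular":[0,0,0]},{"jaw":-1,"xyz":[-90,0,-130],"angular":[0,0,0]},{"jaw":-1,"xyz":[-90,0,-130],"angular":[0,0,0]}]'; python3 look.py; python3 g.py '(477.1,31.1,248,0.115),(477.1,31.1,174.4,0.115)'
```

```text
clock: 19.77
eef_pos: [424.7, 321.9, 246.9]
tool_rot: [-3.14, -0.001, -0.188]
force: [1.7, -0.5, -2.7]
width: 21.6
gripper_force: 63.3
red [349. 204.] 283 [array([548.8, 118.5]), array([59.4, 61.1]), 83.5] [ 63. 107. 122.]
red [403. 206.] 287 [array([515.2, 301.1]), array([61.5, 60.6]), 74.0] [ 6. 50. 66.]
red [324. 207.] 280 [array([557.6,  37.9]), array([62.3, 61.8]), 64.3] [ 62. 106. 122.]
red [431. 210.] 298 [array([530.2, 389.7]), array([60.4, 65. ]), 79.1] [ 6. 50. 67.]
tray scene [array([476.6, 356.9]), array([200.6, 210.1]), 78.9]
orange [array([ 567.3, -315.8]), array([46.5, 77.6]), 6.4]
t 19.8 tcp [424.  321.5 245.6] rpy [ 3.141e+00  1.000e-03 -1.880e-01] w 21.1 F [ 0.1 -0.1 -3.7]
(477.1, 31.1, 248, 0.115) xyz [106.5, 275.3, -2.2] ang [0.001, 0.001, -0.303]
(477.1, 31.1, 174.4, 0.115) xyz [106.6, 275.2, 71.4] ang [0.001, 0.001, -0.303]
```

```bash
python3 -m creep '[{"jaw":-1,"xyz":[15,45,0],"angular":[0,0,-0.05]},{"jaw":-1,"xyz":[36,95,0],"angular":[0,0,-0.1]},{"jaw":-1,"xyz":[56,145,0],"angular":[0,0,-0.16]},{"jaw":-1,"xyz":[76,195,0],"angular":[0,0,-0.22]},{"jaw":-1,"xyz":[95,245,0],"angular":[0,0,-0.27]},{"jaw":-1,"xyz":[106.5,275,0],"angular":[0,0,-0.303]},{"jaw":-1,"xyz":[106.5,275,30],"angular":[0,0,-0.303]},{"jaw":-1,"xyz":[106.5,275,71],"angular":[0,0,-0.303]},{"jaw":-1,"xyz":[106.5,275,71],"angular":[0,0,-0.303]},{"jaw":-1,"xyz":[106.5,275,71],"angular":[0,0,-0.303]},{"jaw":-1,"xyz":[106.5,275,71],"angular":[0,0,-0.303]}]'; python3 g.py '(556.6,40.3,174.4,0.115)'
```

```text
clock: 21.2
eef_pos: [478.7, 32.0, 176.4]
tool_rot: [3.142, -0.002, 0.115]
force: [0.6, 0.1, -1.8]
width: 21.4
gripper_force: 63.1
t 21.2 tcp [478.7  32.  176.4] rpy [ 3.142e+00 -2.000e-03  1.150e-01] w 21.4 F [ 0.6  0.1 -1.8]
(556.6, 40.3, 174.4, 0.115) xyz [78.3, 0.7, 2.2] ang [0.0, -0.002, -0.0]
```

```bash
python3 -m creep '[{"jaw":-1,"xyz":[20,0.5,2],"angular":[0,0,0]},{"jaw":-1,"xyz":[45,0.5,2],"angular":[0,0,0]},{"jaw":-1,"xyz":[65,0.5,2],"angular":[0,0,0]},{"jaw":-1,"xyz":[77,0.5,2],"angular":[0,0,0]},{"jaw":-1,"xyz":[79,0.5,2],"angular":[0,0,0]},{"jaw":-1,"xyz":[79,0.5,2],"angular":[0,0,0]},{"jaw":-1,"xyz":[79,0.5,2],"angular":[0,0,0]}]';  python3 g.py '(556.6,40.3,174.4,0.115)'
```

```text
clock: 22.08
eef_pos: [555.6, 40.3, 173.4]
tool_rot: [-3.142, 0.001, 0.115]
force: [-0.0, -1.0, -2.9]
width: 21.2
gripper_force: 63.3
t 22.1 tcp [555.6  40.3 173.4] rpy [-3.142e+00  1.000e-03  1.150e-01] w 21.2 F [-0.  -1.  -2.9]
(556.6, 40.3, 174.4, 0.115) xyz [1.0, 0.1, -1.0] ang [-0.0, 0.001, -0.0]
```

```bash
python3 -m creep '[{"jaw":-1,"xyz":[1,0,-2],"angular":[0,0,0]},{"jaw":-1,"xyz":[1,0,-8],"angular":[0,0,0]},{"jaw":-1,"xyz":[1,0,-14],"angular":[0,0,0]},{"jaw":-1,"xyz":[1,0,-20],"angular":[0,0,0]},{"jaw":-1,"xyz":[1,0,-28],"angular":[0,0,0]},{"jaw":-1,"xyz":[1,0,-36],"angular":[0,0,0]},{"jaw":-1,"xyz":[1,0,-45],"angular":[0,0,0]},{"jaw":-1,"xyz":[1,0,-60],"angular":[0,0,0]},{"jaw":-1,"xyz":[1,0,-75],"angular":[0,0,0]},{"jaw":-1,"xyz":[1,0,-90],"angular":[0,0,0]},{"jaw":-1,"xyz":[1,0,-100],"angular":[0,0,0]},{"jaw":-1,"xyz":[1,0,-100],"angular":[0,0,0]}]'
python3 look.py; python3 g.py '(440,410,274,-0.188)'
```

```text
clock: 23.58
eef_pos: [557.9, 40.6, 274.2]
tool_rot: [-3.142, -0.002, 0.115]
force: [-0.7, 0.8, -3.2]
width: 21.7
gripper_force: 63.2
red [326. 190.] 254 [array([563.2,  37.7]), array([62.3, 54.5]), 73.3] [151. 194. 210.]
red [349. 204.] 293 [array([546.6, 119.2]), array([62.4, 65.5]), 45.4] [ 62. 106. 122.]
red [403. 205.] 284 [array([513.8, 301.5]), array([61.6, 61.6]), 73.6] [ 6. 51. 67.]
red [431. 210.] 298 [array([532.1, 388.7]), array([60.6, 61.3]), 71.9] [ 5. 50. 67.]
tray scene [array([478.1, 356.9]), array([200.8, 208.8]), 78.8]
orange [array([ 566., -316.]), array([44.3, 78.5]), 0.3]
t 23.6 tcp [557.4  40.6 273.5] rpy [-3.142 -0.     0.115] w 21.3 F [-0.2 -0.4 -3. ]
(440, 410, 274, -0.188) xyz [-74.3, -380.4, -0.5] ang [-0.0, -0.0, 0.303]
```

```bash
python3 -m creep '[{"jaw":-1,"xyz":[-4,-20,0],"angular":[0,0,0.02]},{"jaw":-1,"xyz":[-12,-60,0],"angular":[0,0,0.05]},{"jaw":-1,"xyz":[-21,-105,0],"angular":[0,0,0.09]},{"jaw":-1,"xyz":[-29,-150,0],"angular":[0,0,0.13]},{"jaw":-1,"xyz":[-38,-195,0],"angular":[0,0,0.17]},{"jaw":-1,"xyz":[-47,-240,0],"angular":[0,0,0.21]},{"jaw":-1,"xyz":[-56,-285,0],"angular":[0,0,0.25]},{"jaw":-1,"xyz":[-65,-330,0],"angular":[0,0,0.28]},{"jaw":-1,"xyz":[-72,-365,0],"angular":[0,0,0.3]},{"jaw":-1,"xyz":[-74,-378,0],"angular":[0,0,0.303]},{"jaw":-1,"xyz":[-74,-380,0],"angular":[0,0,0.303]},{"jaw":-1,"xyz":[-74,-380,0],"angular":[0,0,0.303]}]'; python3 g.py '(440,410,116,-0.188)'; python3 look.py
```

```text
clock: 25.12
eef_pos: [441.3, 407.7, 273.1]
tool_rot: [3.14, -0.001, -0.19]
force: [-0.3, -0.6, -3.1]
width: 21.5
gripper_force: 63.2
t 25.1 tcp [441.3 407.7 273.1] rpy [ 3.14e+00 -1.00e-03 -1.90e-01] w 21.5 F [-0.3 -0.6 -3.1]
(440, 410, 116, -0.188) xyz [-1.8, -2.3, 157.1] ang [0.002, -0.001, -0.002]
red [440. 159.] 296 [array([442.7, 405.7]), array([62.6, 59.3]), 67.9] [149. 192. 209.]
red [349. 204.] 277 [array([548.8, 118.3]), array([59.4, 66. ]), 81.8] [ 63. 107. 122.]
red [403. 206.] 286 [array([513.9, 300.7]), array([62.1, 60.1]), 64.5] [ 6. 50. 67.]
red [431. 210.] 302 [array([532.2, 389.2]), array([60.5, 59.7]), 77.4] [ 5. 50. 66.]
tray scene [array([476.8, 357.6]), array([200.8, 209.6]), 79.0]
orange [array([ 569.5, -315.5]), array([47.3, 77.9]), 7.5]
```

```bash
python3 -m creep '[{"jaw":-1,"xyz":[-1,-1,30],"angular":[0,0,0]},{"jaw":-1,"xyz":[-1,-1,65],"angular":[0,0,0]},{"jaw":-1,"xyz":[-1,-1,95],"angular":[0,0,0]},{"jaw":-1,"xyz":[-1,-1,118],"angular":[0,0,0]},{"jaw":-1,"xyz":[-1,-1,134],"angular":[0,0,0]},{"jaw":-1,"xyz":[-1,-1,144],"angular":[0,0,0]},{"jaw":-1,"xyz":[-1,-1,152],"angular":[0,0,0]},{"jaw":-1,"xyz":[-1,-1,157],"angular":[0,0,0]},{"jaw":-1,"xyz":[-1,-1,157],"angular":[0,0,0]},{"jaw":-1,"xyz":[-1,-1,157],"angular":[0,0,0]}]'; python3 look.py
```

```text
clock: 26.42
eef_pos: [439.8, 411.0, 116.8]
tool_rot: [-3.141, -0.001, -0.188]
force: [-0.1, 0.1, -3.0]
width: 21.1
gripper_force: 63.2
red [430. 202.] 515 [array([483.1, 398.1]), array([ 61.8, 161.2]), 79.9] [ 7. 49. 65.]
red [349. 204.] 279 [array([545.8, 118.9]), array([59.4, 68.3]), 82.2] [ 62. 107. 122.]
red [403. 205.] 277 [array([514.4, 302.2]), array([61.9, 53.9]), 79.2] [ 7. 50. 68.]
tray scene [array([477. , 357.2]), array([200.5, 209.7]), 78.8]
orange [array([ 566.2, -315.9]), array([43.2, 78.1]), 0.7]
```

```bash
python3 -m creep '[{"jaw":-1,"xyz":[-15,0,0],"angular":[0,0,0]},{"jaw":-1,"xyz":[-40,0,0],"angular":[0,0,0]},{"jaw":-1,"xyz":[-65,0,0],"angular":[0,0,0]},{"jaw":-1,"xyz":[-88,0,0],"angular":[0,0,0]},{"jaw":-1,"xyz":[-88,0,-10],"angular":[0,0,0]},{"jaw":-1,"xyz":[-88,0,-60],"angular":[0,0,0]},{"jaw":-1,"xyz":[-88,0,-120],"angular":[0,0,0]},{"jaw":-1,"xyz":[-88,0,-130],"angular":[0,0,0]},{"jaw":-1,"xyz":[-88,0,-130],"angular":[0,0,0]}]'; python3 look.py; python3 g.py '(467.9,110.6,248,0.115),(467.9,110.6,174.4,0.115)'
```

```text
clock: 27.6
eef_pos: [353.3, 427.1, 246.9]
tool_rot: [-3.14, -0.001, -0.189]
force: [-1.0, 0.8, -2.2]
width: 21.2
gripper_force: 63.2
red [431. 199.] 585 [array([483. , 397.5]), array([ 63.9, 159.5]), 79.0] [ 7. 50. 66.]
red [349. 203.] 262 [array([548.8, 118.4]), array([59., 64.]), 84.0] [ 79. 107. 123.]
red [403. 205.] 278 [array([513.7, 301.5]), array([61.9, 62.4]), 71.8] [ 6. 50. 66.]
red [348. 215.] 18 [array([562. , 113.6]), array([29.3,  9.1]), 69.9] [57. 63. 74.]
tray scene [array([476.1, 357.7]), array([201.1, 209.5]), 79.0]
orange [array([ 566.8, -315.5]), array([79.4, 45.9]), 85.5]
t 27.6 tcp [352.7 426.5 245.6] rpy [ 3.14e+00  1.00e-03 -1.88e-01] w 21.3 F [ 0.6 -0.2 -2.7]
(467.9, 110.6, 248, 0.115) xyz [172.4, 288.7, -2.1] ang [0.001, 0.001, -0.303]
(467.9, 110.6, 174.4, 0.115) xyz [172.4, 288.6, 71.5] ang [0.001, 0.001, -0.303]
```

```bash
python3 -m creep '[{"jaw":-1,"xyz":[24,40,0],"angular":[0,0,-0.05]},{"jaw":-1,"xyz":[54,90,0],"angular":[0,0,-0.1]},{"jaw":-1,"xyz":[84,140,0],"angular":[0,0,-0.16]},{"jaw":-1,"xyz":[114,190,0],"angular":[0,0,-0.22]},{"jaw":-1,"xyz":[144,240,0],"angular":[0,0,-0.27]},{"jaw":-1,"xyz":[170,284,0],"angular":[0,0,-0.303]},{"jaw":-1,"xyz":[171.5,288,30],"angular":[0,0,-0.303]},{"jaw":-1,"xyz":[171.5,288,71],"angular":[0,0,-0.303]},{"jaw":-1,"xyz":[171.5,288,72],"angular":[0,0,-0.303]},{"jaw":-1,"xyz":[171.5,288,72],"angular":[0,0,-0.303]},{"jaw":-1,"xyz":[171.5,288,72],"angular":[0,0,-0.303]}]'; python3 g.py '(547.4,119.8,174.4,0.115)'
```

```text
clock: 29.02
eef_pos: [468.5, 112.6, 175.4]
tool_rot: [-3.141, -0.002, 0.115]
force: [0.4, 1.1, -2.7]
width: 21.4
gripper_force: 63.1
t 29.0 tcp [468.5 112.6 175.4] rpy [-3.141e+00 -2.000e-03  1.150e-01] w 21.4 F [ 0.4  1.1 -2.7]
(547.4, 119.8, 174.4, 0.115) xyz [79.2, 2.0, 1.2] ang [-0.0, -0.002, 0.0]
```

```bash
python3 -m creep '[{"jaw":-1,"xyz":[20,1.5,1],"angular":[0,0,0]},{"jaw":-1,"xyz":[45,1.5,1],"angular":[0,0,0]},{"jaw":-1,"xyz":[65,1.5,1],"angular":[0,0,0]},{"jaw":-1,"xyz":[78,1.5,1],"angular":[0,0,0]},{"jaw":-1,"xyz":[80,1.5,1],"angular":[0,0,0]},{"jaw":-1,"xyz":[80,1.5,1],"angular":[0,0,0]},{"jaw":-1,"xyz":[80,1.5,1],"angular":[0,0,0]}]';  python3 g.py '(547.4,119.8,174.4,0.115)'
```

```text
clock: 29.9
eef_pos: [546.4, 119.8, 173.3]
tool_rot: [3.142, 0.001, 0.115]
force: [0.0, 0.4, -4.1]
width: 21.0
gripper_force: 63.3
t 29.9 tcp [546.4 119.8 173.3] rpy [3.142e+00 1.000e-03 1.150e-01] w 21.0 F [ 0.   0.4 -4.1]
(547.4, 119.8, 174.4, 0.115) xyz [0.9, 0.1, -1.1] ang [0.0, 0.001, -0.0]
```

```bash
python3 -m creep '[{"jaw":-1,"xyz":[1,0,-2],"angular":[0,0,0]},{"jaw":-1,"xyz":[1,0,-8],"angular":[0,0,0]},{"jaw":-1,"xyz":[1,0,-14],"angular":[0,0,0]},{"jaw":-1,"xyz":[1,0,-20],"angular":[0,0,0]},{"jaw":-1,"xyz":[1,0,-28],"angular":[0,0,0]},{"jaw":-1,"xyz":[1,0,-36],"angular":[0,0,0]},{"jaw":-1,"xyz":[1,0,-45],"angular":[0,0,0]},{"jaw":-1,"xyz":[1,0,-60],"angular":[0,0,0]},{"jaw":-1,"xyz":[1,0,-75],"angular":[0,0,0]},{"jaw":-1,"xyz":[1,0,-90],"angular":[0,0,0]},{"jaw":-1,"xyz":[1,0,-100],"angular":[0,0,0]},{"jaw":-1,"xyz":[1,0,-100],"angular":[0,0,0]}]'
python3 look.py; python3 g.py '(424,320,274,-0.188)'
```

```text
clock: 31.4
eef_pos: [548.8, 120.1, 274.3]
tool_rot: [-3.141, -0.002, 0.115]
force: [0.6, -0.1, -3.3]
width: 21.4
gripper_force: 63.2
red [352. 187.] 251 [array([552.4, 116.7]), array([63.9, 55.6]), 63.9] [151. 194. 211.]
red [431. 199.] 583 [array([483.4, 397.5]), array([ 64.6, 161.1]), 78.8] [ 7. 49. 67.]
red [403. 205.] 280 [array([514.6, 301.8]), array([62. , 61.6]), 75.3] [ 7. 50. 66.]
tray scene [array([476.1, 357.5]), array([200.7, 207.8]), 78.8]
orange [array([ 563.7, -314.3]), array([83.2, 43.6]), 79.5]
t 31.4 tcp [548.3 120.  273.5] rpy [-3.142 -0.     0.115] w 21.4 F [ 0.7 -0.2 -3.4]
(424, 320, 274, -0.188) xyz [-100.6, -212.9, -0.5] ang [-0.0, -0.0, 0.303]
```

```bash
python3 -m creep '[{"jaw":-1,"xyz":[-9,-20,0],"angular":[0,0,0.03]},{"jaw":-1,"xyz":[-28,-60,0],"angular":[0,0,0.08]},{"jaw":-1,"xyz":[-49,-105,0],"angular":[0,0,0.15]},{"jaw":-1,"xyz":[-70,-150,0],"angular":[0,0,0.21]},{"jaw":-1,"xyz":[-88,-188,0],"angular":[0,0,0.27]},{"jaw":-1,"xyz":[-98,-208,0],"angular":[0,0,0.3]},{"jaw":-1,"xyz":[-100,-212,0],"angular":[0,0,0.303]},{"jaw":-1,"xyz":[-100,-212,0],"angular":[0,0,0.303]},{"jaw":-1,"xyz":[-100,-212,0],"angular":[0,0,0.303]}]'; python3 g.py '(424,320,116,-0.188)'; python3 look.py
```

```text
clock: 32.58
eef_pos: [425.7, 317.6, 273.2]
tool_rot: [3.141, -0.001, -0.19]
force: [0.0, 0.3, -3.0]
width: 21.6
gripper_force: 63.2
t 32.6 tcp [425.7 317.6 273.2] rpy [ 3.141e+00 -1.000e-03 -1.900e-01] w 21.6 F [ 0.   0.3 -3. ]
(424, 320, 116, -0.188) xyz [-2.2, -2.2, 157.2] ang [0.001, -0.001, -0.002]
red [410. 156.] 278 [array([429.8, 313.6]), array([63.2, 55.3]), 64.6] [149. 193. 209.]
red [431. 199.] 590 [array([486.1, 397. ]), array([ 63.9, 160.3]), 79.4] [ 6. 49. 67.]
red [403. 206.] 286 [array([514.9, 302.3]), array([61.6, 59.1]), 77.8] [ 6. 50. 66.]
tray scene [array([475.7, 357.6]), array([200.7, 209.3]), 78.9]
orange [array([ 567.5, -316.2]), array([45.3, 77.6]), 3.1]
```

```bash
python3 -m creep '[{"jaw":-1,"xyz":[-2,-1,30],"angular":[0,0,0]},{"jaw":-1,"xyz":[-2,-1,65],"angular":[0,0,0]},{"jaw":-1,"xyz":[-2,-1,95],"angular":[0,0,0]},{"jaw":-1,"xyz":[-2,-1,118],"angular":[0,0,0]},{"jaw":-1,"xyz":[-2,-1,134],"angular":[0,0,0]},{"jaw":-1,"xyz":[-2,-1,144],"angular":[0,0,0]},{"jaw":-1,"xyz":[-2,-1,152],"angular":[0,0,0]},{"jaw":-1,"xyz":[-2,-1,157],"angular":[0,0,0]},{"jaw":-1,"xyz":[-2,-1,157],"angular":[0,0,0]},{"jaw":-1,"xyz":[-2,-1,157],"angular":[0,0,0]}]'; python3 look.py
```

```text
clock: 33.88
eef_pos: [423.2, 320.7, 116.7]
tool_rot: [-3.141, -0.001, -0.188]
force: [-0.9, -0.1, -2.4]
width: 20.9
gripper_force: 63.1
red [402. 198.] 478 [array([464.6, 310.3]), array([ 61.8, 157.4]), 81.2] [ 7. 49. 66.]
red [431. 200.] 591 [array([486. , 397.7]), array([ 62.2, 158.4]), 79.8] [ 6. 50. 66.]
tray scene [array([476.8, 357.2]), array([199.7, 208.5]), 79.1]
orange [array([ 567. , -315.7]), array([43.1, 78.2]), 0.1]
```

```bash
python3 -m creep '[{"jaw":-1,"xyz":[-15,0,0],"angular":[0,0,0]},{"jaw":-1,"xyz":[-40,0,0],"angular":[0,0,0]},{"jaw":-1,"xyz":[-60,0,0],"angular":[0,0,0]},{"jaw":-1,"xyz":[-77,0,0],"angular":[0,0,0]},{"jaw":-1,"xyz":[-77,0,0],"angular":[0,0,0]},{"jaw":-1,"xyz":[-77,0,-10],"angular":[0,0,0]},{"jaw":-1,"xyz":[-77,0,-50],"angular":[0,0,0]},{"jaw":-1,"xyz":[-77,0,-100],"angular":[0,0,0]},{"jaw":-1,"xyz":[-77,0,-120],"angular":[0,0,0]},{"jaw":-1,"xyz":[-77,0,-120],"angular":[0,0,0]}]'; python3 look.py pics/s7.png; python3 g.py '(391,-199,200,0.16),(391,-199,97,0.16)'
```

```text
clock: 35.17
eef_pos: [349.0, 335.4, 238.3]
tool_rot: [-3.137, -0.003, -0.19]
force: [0.0, 0.1, -2.5]
width: 21.2
gripper_force: 63.5
red [403. 195.] 546 [array([466.6, 310.7]), array([ 62.9, 157.8]), 80.4] [ 8. 50. 67.]
red [430. 188.] 280 [array([439.3, 405.2]), array([64.6, 60.1]), 52.1] [ 6. 49. 66.]
red [431. 210.] 304 [array([530.4, 389. ]), array([62.2, 63.4]), 66.9] [ 6. 50. 66.]
tray scene [array([477.5, 356.8]), array([200.5, 207.9]), 79.4]
orange [array([ 567.2, -316.4]), array([79.2, 44.5]), 89.2]
t 35.2 tcp [348.1 334.8 236.9] rpy [-3.14e+00 -1.00e-03 -1.89e-01] w 21.2 F [ 0.2 -0.7 -3.5]
(391, -199, 200, 0.16) xyz [142.6, 516.2, 36.3] ang [-0.001, -0.001, -0.349]
(391, -199, 97, 0.16) xyz [142.4, 516.4, 139.3] ang [-0.001, -0.001, -0.349]
```

View pics/s7.png

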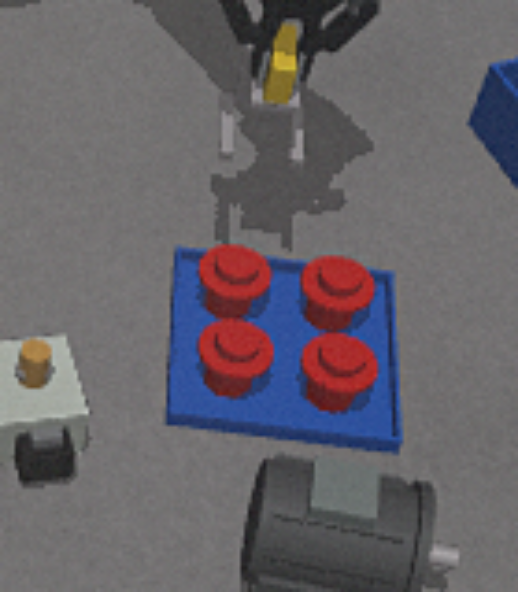

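All four caps stand in the tray (crop (235,280), (338,290), (236,355), (340,370)) and the fork is clear. Next the puller goes back to its pad, detouring outward to stay within reach.

```bash
python3 g.py '(420,220,237,-0.1),(450,90,237,-0.03),(450,-40,237,0.045),(391.5,-202,215,0.045)'
```

```text
t 35.2 tcp [348.1 334.8 236.9] rpy [-3.14e+00 -1.00e-03 -1.89e-01] w 21.2 F [ 0.2 -0.7 -3.5]
(420, 220, 237, -0.1) xyz [92.2, 99.2, -0.1] ang [-0.001, -0.001, -0.089]
(450, 90, 237, -0.03) xyz [146.2, 221.2, -0.2] ang [-0.001, -0.001, -0.159]
(450, -40, 237, 0.045) xyz [170.6, 348.9, -0.4] ang [-0.001, -0.001, -0.234]
(391.5, -202, 215, 0.045) xyz [143.6, 519.0, 21.3] ang [-0.001, -0.001, -0.234]
```

```bash
python3 -m creep '[{"jaw":-1,"xyz":[40,44,0],"angular":[0,0,-0.04]},{"jaw":-1,"xyz":[80,87,0],"angular":[0,0,-0.08]},{"jaw":-1,"xyz":[110,140,0],"angular":[0,0,-0.11]},{"jaw":-1,"xyz":[132,195,0],"angular":[0,0,-0.14]},{"jaw":-1,"xyz":[152,250,0],"angular":[0,0,-0.17]},{"jaw":-1,"xyz":[163,305,0],"angular":[0,0,-0.2]},{"jaw":-1,"xyz":[171,355,0],"angular":[0,0,-0.234]},{"jaw":-1,"xyz":[164,405,0],"angular":[0,0,-0.234]},{"jaw":-1,"xyz":[155,455,10],"angular":[0,0,-0.234]},{"jaw":-1,"xyz":[146,500,20],"angular":[0,0,-0.234]},{"jaw":-1,"xyz":[143.6,519,21],"angular":[0,0,-0.234]},{"jaw":-1,"xyz":[143.6,519,21],"angular":[0,0,-0.234]}]'; python3 g.py '(391.5,-202,110,0.045),(391.5,-202,96,0.045)'
```

```text
clock: 36.72
eef_pos: [389.8, -203.3, 214.2]
tool_rot: [-3.141, 0.003, 0.041]
force: [0.4, -0.2, -2.3]
width: 21.2
gripper_force: 63.3
t 36.7 tcp [ 389.8 -203.3  214.2] rpy [-3.141e+00  3.000e-03  4.100e-02] w 21.2 F [ 0.4 -0.2 -2.3]
(391.5, -202, 110, 0.045) xyz [2.0, -1.1, 104.2] ang [-0.0, 0.003, -0.004]
(391.5, -202, 96, 0.045) xyz [2.1, -1.1, 118.2] ang [-0.0, 0.003, -0.004]
```

```bash
python3 -m creep '[{"jaw":-1,"xyz":[1,-1,40],"angular":[0,0,0]},{"jaw":-1,"xyz":[1,-1,80],"angular":[0,0,0]},{"jaw":-1,"xyz":[1,-1,100],"angular":[0,0,0]},{"jaw":-1,"xyz":[1,-1,110],"angular":[0,0,0]},{"jaw":-1,"xyz":[1,-1,113],"angular":[0,0,0]},{"jaw":-1,"xyz":[1,-1,116],"angular":[0,0,0]},{"jaw":-1,"xyz":[1,-1,118],"angular":[0,0,0]},{"jaw":-1,"xyz":[1,-1,119],"angular":[0,0,0]},{"jaw":-1,"xyz":[1,-1,119],"angular":[0,0,0]}]'
```

```text
clock: 37.85
eef_pos: [392.3, -200.8, 96.5]
tool_rot: [3.141, -0.0, 0.046]
force: [-0.0, -0.5, -2.3]
width: 21.0
gripper_force: 63.1
```

```bash
python3 -m creep '[{"jaw":-1,"xyz":[0,0,1],"angular":[0,0,0]},{"jaw":-1,"xyz":[0,0,2],"angular":[0,0,0]},{"jaw":-1,"xyz":[0,0,2],"angular":[0,0,0]}]'
```

```text
clock: 38.22
eef_pos: [392.5, -201.1, 95.4]
tool_rot: [3.141, -0.001, 0.045]
force: [-2.3, 0.7, 12.2]
width: 21.2
gripper_force: 65.4
```

Contact. Release and rise.

```bash
python3 -m creep '[{"jaw":-1,"xyz":[0,0,-0.7],"angular":[0,0,0]},{"jaw":0,"xyz":[0,0,-0.7],"angular":[0,0,0]},{"jaw":1,"xyz":[0,0,-0.7],"angular":[0,0,0]},{"jaw":1,"xyz":[0,0,-0.7],"angular":[0,0,0]},{"jaw":1,"xyz":[0,0,-0.7],"angular":[0,0,0]},{"jaw":1,"xyz":[0,0,-0.7],"angular":[0,0,0]},{"jaw":1,"xyz":[0,0,-30],"angular":[0,0,0]},{"jaw":1,"xyz":[0,0,-80],"angular":[0,0,0]},{"jaw":1,"xyz":[0,0,-140],"angular":[0,0,0]},{"jaw":1,"xyz":[0,0,-150],"angular":[0,0,0]},{"jaw":1,"xyz":[0,0,-150],"angular":[0,0,0]}]'
cat > scan.py <<'E'
from h import *
for n in('scene','top'):
    im,d,m=grab(n); W=cloud(d,m); z=W[...,2]
    hsv=cv2.cvtColor(im,cv2.COLOR_RGB2HSV);H=hsv[...,0].astype(int);S=hsv[...,1];V=hsv[...,2]
    k=(abs(W[...,0]-566)<120)&(W[...,1]<-210)&(W[...,1]>-500)&(z>16)&(z<90)
    P=W[k]; print(n,'scanner',len(P),rect(P),np.round(np.percentile(P[:,2],[5,50,95])))
    k2=k&(z<44)&~((H>5)&(H<18)&(S>150)); P=W[k2]; 
    if len(P)>10: print('  body',len(P),rect(P),np.round(np.median(P[:,2])))
    k3=k&(H>5)&(H<18)&(S>150); print('  orange',rect(W[k3]))
    # label: bright pixels on slope
    k=(W[...,0]>530)&(W[...,0]<640)&(W[...,1]<-155)&(W[...,1]>-225)&(z>12)&(z<70)&(S<70)
    P=W[k]; Q=P-P.mean(0); u=np.linalg.svd(Q,full_matrices=False)[2]
    br=k&(V>170); print('  plate',len(P),np.round(P.mean(0)),rect(P),'n',np.round(u[2],2),'bright',br.sum(),np.round(np.nanmean(W[br],0),1) if br.sum() else '')
    if n=='scene':
        k=(abs(W[...,0]-391)<50)&(abs(W[...,1]+202)<40)&(z>100)&(z<125); print('  handle',rect(W[k]),np.round(np.median(W[k][:,2])))
        L=[np.round([(a)[0],(a)[1]]) for a in []]
        crop=im[130:290,140:330]; cv2.imwrite('pics/s8.png',cv2.resize(crop[...,::-1],None,fx=4,fy=3.7))
E
python3 scan.py; python3 g.py '(566,-365,200,0)'
```

```text
clock: 39.6
eef_pos: [392.3, -200.6, 244.6]
tool_rot: [3.141, -0.001, 0.046]
force: [-0.0, 0.7, 0.0]
width: 85.6
gripper_force: 0.0
scene scanner 720 [array([ 567.7, -360.4]), array([ 48.1, 171.9]), 1.5] [20. 35. 50.]
  body 510 [array([ 567.2, -360.3]), array([ 47.8, 171.8]), 2.0] 34.0
  orange [array([ 568.5, -316.1]), array([46.7, 77.8]), 4.6]
  plate 359 [ 582. -180.   38.] [array([ 580. , -181.7]), array([91. , 54.7]), 1.9] n [ 0.08 -0.67  0.74] bright 64 [ 575.2 -176.9   41.4]
  handle [array([ 392.5, -201.1]), array([68.8, 20.2]), 2.0] 110.0
top scanner 662 [array([ 564.7, -358.5]), array([ 43.8, 171.4]), 1.4] [30. 38. 53.]
  body 484 [array([ 565.3, -359.5]), array([ 41.1, 169.8]), 2.3] 37.0
  orange [array([ 563.3, -295.6]), array([44.4, 44.5]), 4.8]
  plate 329 [ 578. -179.   40.] [array([ 576.9, -181.7]), array([88.5, 54. ]), 1.3] n [-0.05  0.69 -0.73] bright 106 [ 576.1 -176.7   42.1]
t 39.7 tcp [ 391.3 -200.2  243.1] rpy [-3.14e+00  2.00e-03  4.60e-02] w 85.4 F [-0.4  0.3  0.1]
(566, -365, 200, 0) xyz [167.0, 172.7, 42.5] ang [-0.001, 0.002, 0.046]
```

View pics/s8.png

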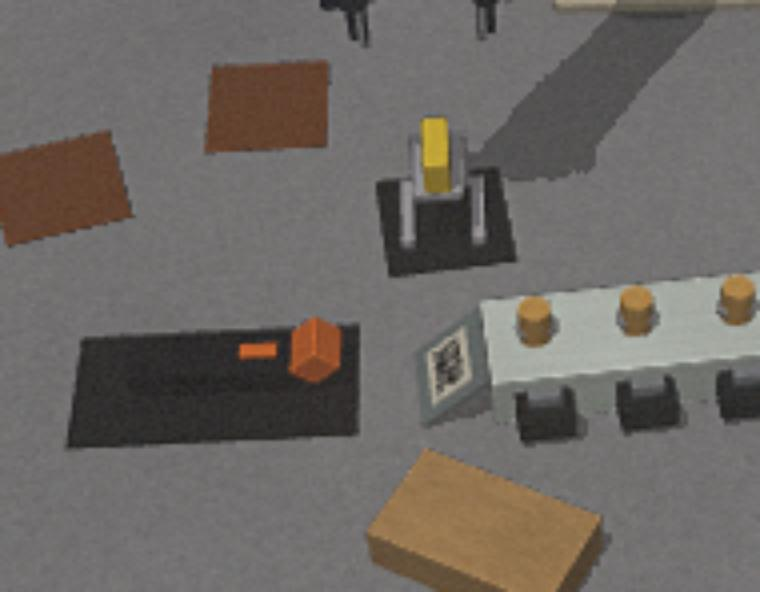

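The puller stands upright on its black pad (crop (435,190)) and the nipples are bare. The label is at crop (449,365) and the scanner at (270,350). Next: triangulate the label and move over the scanner.

```bash
cat > lab.py <<'E'
from h import *
r=[]
for n,(u,v) in(('scene',(252.2,228.6)),('top',(327.8,196))):
    im,d,m=grab(n); W=cloud(d,m); print(n,np.round(np.nanmean(W[int(v)-1:int(v)+3,int(u)-1:int(u)+3].reshape(-1,3),0),1))
    T=m['T']; dv=T[:3,:3]@np.array([(u-m['cx'])/m['fx'],(v-m['cy'])/m['fy'],1]); r.append((T[:3,3],dv/np.linalg.norm(dv)))
A=sum(np.eye(3)-np.outer(d,d) for o,d in r); b=sum((np.eye(3)-np.outer(d,d))@o for o,d in r); print('tri',np.round(np.linalg.solve(A,b),1))
E
python3 lab.py; python3 g.py '(566.5,-356.5,160,1.606),(566.5,-356.5,27,1.606)'
```

```text
scene [ 585.2 -186.7   33.7]
top [ 578.8 -189.1   31.1]
tri [ 581.1 -189.3   27.7]
t 39.8 tcp [ 391.3 -200.3  242.9] rpy [-3.14e+00  3.00e-03  4.60e-02] w 85.5 F [ 0.4  0.2 -0. ]
(566.5, -356.5, 160, 1.606) xyz [168.2, 164.2, 82.1] ang [-0.003, 0.001, -1.56]
(566.5, -356.5, 27, 1.606) xyz [168.6, 164.4, 215.1] ang [-0.003, 0.001, -1.56]
```

```bash
python3 -m creep '[{"jaw":1,"xyz":[15,16,3],"angular":[0,0,-0.18]},{"jaw":1,"xyz":[40,42,7],"angular":[0,0,-0.36]},{"jaw":1,"xyz":[65,68,10],"angular":[0,0,-0.54]},{"jaw":1,"xyz":[90,92,15],"angular":[0,0,-0.72]},{"jaw":1,"xyz":[115,117,20],"angular":[0,0,-0.9]},{"jaw":1,"xyz":[140,140,25],"angular":[0,0,-1.08]},{"jaw":1,"xyz":[160,155,30],"angular":[0,0,-1.26]},{"jaw":1,"xyz":[166,164,35],"angular":[0,0,-1.44]},{"jaw":1,"xyz":[168,164,40],"angular":[0,0,-1.56]},{"jaw":1,"xyz":[168,164,40],"angular":[0,0,-1.56]},{"jaw":1,"xyz":[168,164,40],"angular":[0,0,-1.56]}]'; python3 g.py '(566.5,-356.5,60,1.606),(566.5,-356.5,27,1.606)'; python3 scan.py
```

```text
clock: 41.18
eef_pos: [567.1, -356.7, 203.5]
tool_rot: [-3.14, -0.001, 1.604]
force: [0.2, -0.4, -0.2]
width: 85.0
gripper_force: 0.0
t 41.2 tcp [ 567.1 -356.7  203.5] rpy [-3.140e+00 -1.000e-03  1.604e+00] w 85.0 F [ 0.2 -0.4 -0.2]
(566.5, -356.5, 60, 1.606) xyz [0.0, -0.4, 143.5] ang [-0.001, -0.001, -0.002]
(566.5, -356.5, 27, 1.606) xyz [-0.0, -0.3, 176.5] ang [-0.001, -0.001, -0.002]
scene scanner 713 [array([ 567.5, -360.2]), array([ 48.1, 170.9]), 1.7] [21. 35. 50.]
  body 506 [array([ 567.3, -360.2]), array([ 47.6, 170.9]), 1.6] 33.0
  orange [array([ 568.5, -315.7]), array([44.5, 78. ]), 5.6]
  plate 358 [ 583. -179.   39.] [array([ 580.4, -181.8]), array([89.6, 54.5]), 1.6] n [ 0.07 -0.68  0.73] bright 62 [ 573.5 -175.4   42.8]
  handle [array([ 394.8, -201.2]), array([65.8, 20.6]), 1.3] 110.0
top scanner 470 [array([ 564.2, -344.8]), array([ 43.9, 142.9]), 1.3] [31. 38. 55.]
  body 273 [array([ 565.1, -367. ]), array([41. , 98.5]), 1.7] 37.0
  orange [array([ 563.3, -304.8]), array([43.9, 62.9]), 1.3]
  plate 331 [ 578. -179.   39.] [array([ 576.9, -181.5]), array([87.9, 53.9]), 2.0] n [ 0.06 -0.69  0.73] bright 109 [ 576.8 -177.3   41.9]
```

```bash
python3 -m creep '[{"jaw":1,"xyz":[0,0,50],"angular":[0,0,0]},{"jaw":1,"xyz":[0,0,100],"angular":[0,0,0]},{"jaw":1,"xyz":[0,0,140],"angular":[0,0,0]},{"jaw":1,"xyz":[0,0,165],"angular":[0,0,0]},{"jaw":1,"xyz":[0,0,175],"angular":[0,0,0]},{"jaw":1,"xyz":[0,0,175],"angular":[0,0,0]},{"jaw":-1,"xyz":[0,0,175],"angular":[0,0,0]},{"jaw":-1,"xyz":[0,0,175],"angular":[0,0,0]},{"jaw":-1,"xyz":[0,0,175],"angular":[0,0,0]},{"jaw":-1,"xyz":[0,0,175],"angular":[0,0,0]},{"jaw":-1,"xyz":[0,0,175],"angular":[0,0,0]}]'; python3 scan.py | grep -A2 "scene scanner"
```

```text
clock: 42.65
eef_pos: [568.0, -357.4, 30.6]
tool_rot: [3.14, 0.001, 1.605]
force: [-1.0, 0.3, 5.6]
width: 39.1
gripper_force: 63.0
scene scanner 688 [array([ 584.6, -359. ]), array([ 87.2, 172.2]), 5.8] [21. 36. 81.]
  body 405 [array([ 573.5, -360.2]), array([ 62.9, 171.9]), 5.1] 33.0
  orange [array([ 571. , -312.9]), array([45., 71.]), 2.9]
```

```bash
python3 g.py '(596.8,-316.2,135,1.686),(596.8,-316.2,95.2,1.686)'
```

```text
t 42.8 tcp [ 568.  -357.4   30.6] rpy [3.140e+00 1.000e-03 1.605e+00] w 39.2 F [-0.6  0.3  6.2]
(596.8, -316.2, 135, 1.686) xyz [40.1, 30.3, -104.4] ang [0.001, 0.001, -0.081]
(596.8, -316.2, 95.2, 1.686) xyz [40.1, 30.3, -64.6] ang [0.001, 0.001, -0.081]
```

```bash
python3 -m creep '[{"jaw":-1,"xyz":[0,0,-20],"angular":[0,0,0]},{"jaw":-1,"xyz":[0,0,-50],"angular":[0,0,0]},{"jaw":-1,"xyz":[10,8,-66],"angular":[0,0,-0.03]},{"jaw":-1,"xyz":[25,20,-66],"angular":[0,0,-0.06]},{"jaw":-1,"xyz":[36,28,-66],"angular":[0,0,-0.081]},{"jaw":-1,"xyz":[40,30,-66],"angular":[0,0,-0.081]},{"jaw":-1,"xyz":[40,30,-66],"angular":[0,0,-0.081]},{"jaw":-1,"xyz":[40,30,-66],"angular":[0,0,-0.081]}]'; python3 - <<'E'
from h import *
for n in('scene','top'):
    im,d,m=grab(n,f'pics/{n}9.png'); W=cloud(d,m); z=W[...,2]
    hsv=cv2.cvtColor(im,cv2.COLOR_RGB2HSV);H=hsv[...,0].astype(int);S=hsv[...,1]
    k=(H>5)&(H<18)&(S>150)&(z>70)&(z<140)&(W[...,1]<-180)&(W[...,0]>480); print(n,'orange',k.sum(),rect(W[k]),np.round(np.percentile(W[k][:,2],[3,50,97])),np.round(np.percentile(W[k][:,1],[2,98])))
a=cv2.imread('pics/scene9.png')[150:290,140:330]; cv2.imwrite('pics/s9.png',cv2.resize(a,None,fx=4,fy=4))
E
python3 g.py '(596.8,-316.2,95.2,1.686)'
```

```text
clock: 43.75
eef_pos: [595.3, -316.7, 94.8]
tool_rot: [-3.14, 0.0, 1.686]
force: [-1.1, -0.5, -3.2]
width: 39.0
gripper_force: 62.1
scene orange 214 [array([ 595.6, -268.7]), array([46.5, 68.5]), 9.4] [ 87. 106. 119.] [-300. -236.]
top orange 200 [array([ 589.2, -271.1]), array([40.6, 67.2]), 6.9] [ 97. 109. 122.] [-302. -238.]
t 43.9 tcp [ 595.5 -316.7   95.1] rpy [-3.141  0.     1.686] w 38.6 F [ 0.3 -0.  -2.8]
(596.8, -316.2, 95.2, 1.686) xyz [0.4, 1.3, -0.1] ang [-0.001, 0.0, -0.0]
```

View pics/s9.png

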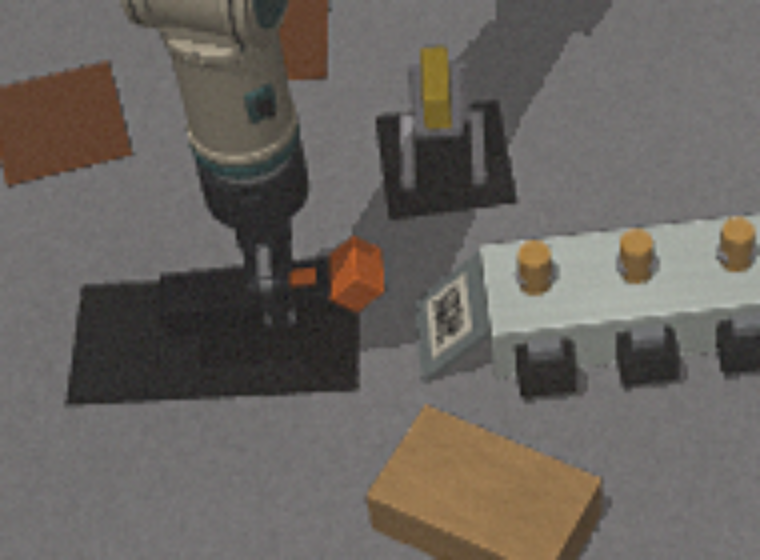

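The held scanner's head (crop (357,275)) points level at the label (449,318). I'll hold it there.

```bash
for i in 1; do python3 -m creep '[{"jaw":-1,"xyz":[0,1,0],"angular":[0,0,0]},{"jaw":-1,"xyz":[0,1,0],"angular":[0,0,0]},{"jaw":-1,"xyz":[0,1,0],"angular":[0,0,0]},{"jaw":-1,"xyz":[0,1,0],"angular":[0,0,0]},{"jaw":-1,"xyz":[0,1,0],"angular":[0,0,0]},{"jaw":-1,"xyz":[0,1,0],"angular":[0,0,0]},{"jaw":-1,"xyz":[0,1,0],"angular":[0,0,0]},{"jaw":-1,"xyz":[0,1,0],"angular":[0,0,0]},{"jaw":-1,"xyz":[0,1,0],"angular":[0,0,0]},{"jaw":-1,"xyz":[0,1,0],"angular":[0,0,0]},{"jaw":-1,"xyz":[0,1,0],"angular":[0,0,0]},{"jaw":-1,"xyz":[0,1,0],"angular":[0,0,0]}]'; done
python3 - <<'E'
from h import *
for n in('scene','top'):
    im,d,m=grab(n); W=cloud(d,m); z=W[...,2]
    k=(z>60)&(z<140)&(W[...,1]<-225)&(W[...,1]>-420)&(abs(W[...,0]-596)<26)
    y=W[k]; 
    for a,b in((-405,-385),(-385,-365),(-365,-345),(-275,-255),(-255,-232)):
        q=y[(y[:,1]>a)&(y[:,1]<b)]; q=q[q[:,2]>np.percentile(q[:,2],20)] if len(q)>3 else q
        print(n,a,b,len(q),np.round(q.mean(0),1) if len(q) else '')
E
```

```text
clock: 45.35
eef_pos: [597.1, -315.7, 95.3]
tool_rot: [-3.142, -0.0, 1.687]
force: [0.1, -0.2, -1.7]
width: 38.8
gripper_force: 62.1
scene -405 -385 43 [ 605.2 -394.2  100.6]
scene -385 -365 56 [ 604.9 -375.    99.6]
scene -365 -345 70 [ 604.1 -355.1   98.8]
scene -275 -255 80 [ 596.7 -264.1  107.9]
scene -255 -232 88 [ 596.  -245.2  110.5]
top -405 -385 0 
top -385 -365 0 
top -365 -345 0 
top -275 -255 56 [ 591.6 -263.4  111.3]
top -255 -232 84 [ 590.4 -245.5  115.6]
```

```bash
python3 -m creep '[{"jaw":-1,"xyz":[0,0,0],"angular":[0,0,0]},{"jaw":-1,"xyz":[0,0,0],"angular":[0,0,0]},{"jaw":-1,"xyz":[0,0,0],"angular":[0,0,0]},{"jaw":-1,"xyz":[0,0,0],"angular":[0,0,0]},{"jaw":-1,"xyz":[0,0,0],"angular":[0,0,0]},{"jaw":-1,"xyz":[0,0,0],"angular":[0,0,0]},{"jaw":-1,"xyz":[0,0,0],"angular":[0,0,0]},{"jaw":-1,"xyz":[0,0,0],"angular":[0,0,0]},{"jaw":-1,"xyz":[0,0,0],"angular":[0,0,0]},{"jaw":-1,"xyz":[0,0,0],"angular":[0,0,0]}]'; python3 look.py; python3 g.py '(575.5,-364.5,95,1.606),(575.5,-364.5,31,1.606)'
```

```text
clock: 46.7
eef_pos: [597.1, -315.8, 95.3]
tool_rot: [3.142, 0.0, 1.687]
force: [-0.4, -0.5, -1.7]
width: 38.8
gripper_force: 62.1
red [403. 196.] 546 [array([465.9, 310.5]), array([ 62.2, 155.9]), 80.4] [ 8. 50. 66.]
red [431. 199.] 585 [array([484.9, 398.5]), array([ 62.9, 158.4]), 80.3] [ 6. 50. 67.]
tray scene [array([476.8, 356.9]), array([201.1, 207.2]), 79.2]
t 46.8 tcp [ 597.1 -315.7   95.4] rpy [3.142 0.    1.687] w 38.8 F [-0.2 -0.  -2.3]
(575.5, -364.5, 95, 1.606) xyz [-45.9, -27.1, 0.4] ang [0.0, 0.0, 0.081]
(575.5, -364.5, 31, 1.606) xyz [-45.9, -27.1, 64.4] ang [0.0, 0.0, 0.081]
```

Scan held for over 2 s. Now the scanner goes back to the mat's middle.

```bash
python3 -m creep '[{"jaw":-1,"xyz":[-20,-12,0],"angular":[0,0,0.04]},{"jaw":-1,"xyz":[-42,-25,0],"angular":[0,0,0.08]},{"jaw":-1,"xyz":[-46,-27,10],"angular":[0,0,0.081]},{"jaw":-1,"xyz":[-46,-27,30],"angular":[0,0,0.081]},{"jaw":-1,"xyz":[-46,-27,48],"angular":[0,0,0.081]},{"jaw":-1,"xyz":[-46,-27,56],"angular":[0,0,0.081]},{"jaw":-1,"xyz":[-46,-27,60],"angular":[0,0,0.081]},{"jaw":-1,"xyz":[-46,-27,63],"angular":[0,0,0.081]},{"jaw":-1,"xyz":[-46,-27,64],"angular":[0,0,0.081]},{"jaw":-1,"xyz":[-46,-27,64],"angular":[0,0,0.081]}]'
```

```text
clock: 48.0
eef_pos: [575.8, -364.7, 31.7]
tool_rot: [3.141, 0.0, 1.606]
force: [-0.6, -0.8, -2.2]
width: 39.0
gripper_force: 62.0
```

```bash
python3 -m creep '[{"jaw":-1,"xyz":[0,0,1],"angular":[0,0,0]},{"jaw":0.2,"xyz":[0,0,1],"angular":[0,0,0]},{"jaw":1,"xyz":[0,0,1],"angular":[0,0,0]},{"jaw":1,"xyz":[0,0,1],"angular":[0,0,0]},{"jaw":1,"xyz":[0,0,1],"angular":[0,0,0]},{"jaw":1,"xyz":[0,0,-20],"angular":[0,0,0]},{"jaw":1,"xyz":[0,0,-70],"angular":[0,0,0]},{"jaw":1,"xyz":[0,0,-130],"angular":[0,0,0]},{"jaw":1,"xyz":[0,0,-190],"angular":[0,0,0]},{"jaw":1,"xyz":[0,0,-230],"angular":[0,0,0]},{"jaw":1,"xyz":[0,0,-230],"angular":[0,0,0]},{"jaw":1,"xyz":[0,0,-230],"angular":[0,0,0]}]'; python3 scan.py; python3 - <<'E'
from h import *
im,d,m=grab('scene'); cv2.imwrite('pics/s10.png',im[:,:,::-1])
E
```

```text
clock: 49.5
eef_pos: [575.1, -364.4, 261.8]
tool_rot: [-3.142, 0.0, 1.606]
force: [0.1, 0.3, 0.5]
width: 85.3
gripper_force: 0.0
scene scanner 722 [array([ 578.5, -367.3]), array([ 47.6, 169.5]), 0.6] [21. 35. 51.]
  body 500 [array([ 578.1, -371.3]), array([ 46.9, 161.1]), 1.4] 34.0
  orange [array([ 580.4, -322.7]), array([46.5, 80.6]), 4.7]
  plate 368 [ 583. -180.   38.] [array([ 579.8, -181.9]), array([91.3, 54.4]), 1.5] n [ 0.08 -0.67  0.74] bright 68 [ 574.7 -176.5   42.1]
  handle [array([ 393.6, -201.2]), array([62.7, 20.7]), 1.2] 110.0
top scanner 541 [array([ 577.1, -364.1]), array([ 44.8, 168.3]), 2.2] [29. 38. 53.]
  body 361 [array([ 576.4, -385.5]), array([ 41.5, 126. ]), 2.7] 37.0
  orange [array([ 574.9, -307.8]), array([44. , 54.7]), 4.9]
  plate 333 [ 577. -179.   39.] [array([ 578.2, -179.1]), array([85.4, 57.3]), 7.1] n [ 0.06 -0.68  0.73] bright 110 [ 576.6 -177.1   41.9]
```

View pics/s10.png

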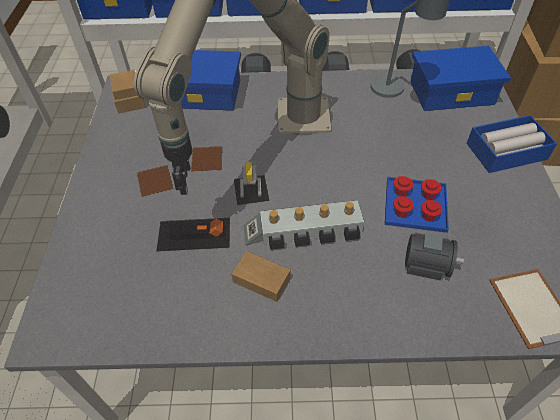

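The final picture shows four caps in the tray (417,200), the puller on its pad (250,182), and the scanner flat on its mat (193,232) with the arm clear.

```bash
python3 -c "from cell import ctrl; print(ctrl.finish_job())"
```

```text
the job is handed in; nothing more can be done
None
```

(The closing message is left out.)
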